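# Stack a flow cell square in its screw press and clamp it

### The job

Assemble the flow cell in the little screw press: the grey base plate already lies loosely on the press bed; lay the green channel plate on it and the pale blue cover plate with the orange ports on top of that, all three lying flat in one square pile, every plate slid gently home against both the back stop and the side stop. Then wind the crank down until the sprung foot bears firmly on the cover, without squashing the spring solid, let go, and leave the spare yellow plate, petri dish, vial, forceps and tip box where they are.

Things in the scene. Friction and masses are not known exactly. Their poses are not given: they have to be found in the camera images.
- press: two-pillar bench screw press, fixed. Origin: centre of its underside on the bench, on the axis of the vertical screw spindle; z up, +x from its open front to its back (away from the two plates on the bench; +y is left of that). White slab 130 (x) x 214 (y) x 16 mm; on it an aluminium bed block 78 x 40 mm, narrower than the plates; fingers can pass down beside a plate. Pillars 16 mm across at y = -92 and +92 mm, x = 0.
- beam (a point): centre of the underside of the blue crossbeam over the bed, 168 mm above the bench; the beam is 36 mm deep (x), 216 mm wide (y), 32 mm thick. Plates go in from the open front (-x): a gripper held upright over the bed would strike the beam, one whose body leans out 35 to 45 degrees towards the front passes under it.
- nest (a point): middle of the top of the bed, 28 mm above the bench, axes as the press. A plate pushed home against both stops has its centre exactly over this point.
- stops: two fixed steel stops in an L, 32 mm higher than the bed. Origin: corner where their faces meet, at bed level, 38 mm behind (+x) and 26 mm left (+y) of the nest point; axes as the press. Back stop: face in the plane x = 0, y from -41 to -7 mm; side stop: face in the plane y = 0, x from -16 to -4 mm, 10 mm thick outwards.
- base_plate_mid (a point): grey base plate with a black recess, 76 (its x) x 52 (its y) x 12 mm, about 110 g, centre of the plate (half-way up). At the start it lies on the bed a few mm short of both stops and slightly turned. The plates may be placed either way round.
- channel_plate_mid (a point): green channel plate with three white lanes, 76 x 52 x 12 mm, about 58 g, lies flat on the bench; centre of the plate, x along its length
- cover_plate_mid (a point): pale blue cover plate, 76 x 52 x 12 mm, about 60 g, lies flat on the bench; two orange ports (10 mm across, 4 mm tall) stand on its top at x = -28 and +28 mm; centre of the plate without ports, x along its length
- crank (a joint): angle of the crank (rad) on top of the spindle; grows as it is turned clockwise seen from above, up to 9.9. Clockwise lowers spindle, crank and foot together by 20 mm a turn. It turns stiffly (6 to 7 N at the knob) and stays where it is left.
- knob_mid (a point): middle of the black upright knob at the end of the crank, 18 mm across, 44 mm tall, 45 mm from the spindle axis, right on the crank's steel arm, free above. It spins freely on its own pin, so a hand can carry it round without turning; its axes spin with it.
- foot_face (a point): centre of the flat underside of the pressure foot, a steel disc 32 mm across under the spindle; 17 to 23 mm above where the top of the finished pile will be, at the start
- foot (a joint): how far the foot is pushed up against its spring (m), 0 when it hangs free, 0.010 when the spring is solid; the spring gives 8 N per mm
- spare_plate: spare yellow plate, 76 x 52 x 12 mm, not needed here; bystander, origin at the centre of its underside
- tip_box: blue pipette-tip box, 90 x 126 x 64 mm; bystander, origin at the centre of its underside
- petri_dish: small covered petri dish, 62 mm across, 16 mm tall; bystander, origin at the centre of its underside
- vial: amber vial with a white cap, 29 mm across, 58 mm tall; bystander, origin at the centre of its underside
- forceps: steel forceps lying flat, 135 x 16 x 10 mm; bystander, origin at about the middle of its length, on the bench
There are look-alikes about, which are no part of the job. Of the things that look like the part that bears channel_plate_mid, the middle-sized one is meant.

How it is judged:
On the way, in this order (a step that is already met when the one before it is completed fails the run):
1. the channel plate lies flat on the base plate, let go (z of channel_plate_mid in the frame of nest between 0.015 and 0.021 m and horizontal distance between channel_plate_mid and nest below 0.015 m and angle between channel_plate_mid's own z axis and vertical below 0.05 rad and contact force between the fingers and channel_plate below 0.2 N), for 0.1 s.
2. the cover plate lies flat on the channel plate, let go (z of cover_plate_mid in the frame of nest between 0.027 and 0.033 m and horizontal distance between cover_plate_mid and nest below 0.015 m and angle between cover_plate_mid's own z axis and vertical below 0.05 rad and contact force between the fingers and cover_plate below 0.2 N), for 0.1 s.
3. the foot bears firmly on the cover plate (contact force between foot and cover_plate above 10 N), for 0.2 s.
At the end, for the whole second after the job is handed in: base, channel and cover plate lie flat in this order on the bed, each centre within 2 mm of the nest point in press x and y (against both stops), square within 0.04 rad, at rest; the foot presses the cover with over 10 N, its spring under 9.5 mm (not solid); all let go, bystanders left (x of base_plate_mid in the frame of nest between -0.002 and 0.002 m and y of base_plate_mid in the frame of nest between -0.002 and 0.002 m and z of base_plate_mid in the frame of nest between 0.003 and 0.009 m and angle between the x axis of each of base_plate_mid, channel_plate_mid, cover_plate_mid and the x axis of nest, either way round below 0.04 rad and angle between each of base_plate_mid, channel_plate_mid, cover_plate_mid's own z axis and vertical below 0.05 rad and x of channel_plate_mid in the frame of nest between -0.002 and 0.002 m and y of channel_plate_mid in the frame of nest between -0.002 and 0.002 m and z of channel_plate_mid in the frame of nest between 0.015 and 0.021 m and x of cover_plate_mid in the frame of nest between -0.002 and 0.002 m and y of cover_plate_mid in the frame of nest between -0.002 and 0.002 m and z of cover_plate_mid in the frame of nest between 0.027 and 0.033 m and contact force between foot and cover_plate above 10 N and value of joint foot below 0.0095 m and linear speed of each of base_plate, channel_plate, cover_plate below 0.02 m/s); the robot touches nothing.
It fails at once if a plate is rammed against the stops (over 60 N) (contact force between stops and base_plate above 60 N or contact force between stops and channel_plate above 60 N or contact force between stops and cover_plate above 60 N).
It fails at once if the foot's spring is squashed solid (value of joint foot above 0.0095 m).
It fails at once if a bystander is disturbed (moved over 25 mm) (distance of any of spare_plate, tip_box, petri_dish, vial, forceps from where it was at the start of the episode above 0.025 m).
It also fails if it takes over 72 s, if anything falls off the work surface, if the arm or the gripper's body presses on something with over 40 N, if the wrist force passes 120 N, or if a joint passes its speed limit or range.

### The arm

A 6-joint arm with a two-finger parallel gripper is mounted at the origin on the work surface. World frame = base frame: x ahead of the robot, y to its left, z up, the work surface at z = 0. Lengths are in m, angles in rad, forces in N, time in s.
With the tool pointing down it reaches from about 0.35 to 0.875 m from the base axis. Payload 15.5 kg.
Tool frame: the origin (TCP) lies midway between the tips of the shut fingers; the grasp point (between the pads) lies 19 mm behind it; x points along the fingers, y is the direction in which the jaws open and shut, and the axes are right-handed (so a half turn about x gives the same grasp; the last joint's range is limited). The gripper opens to 85 mm and grips with 20 to 120 N. Pads are 22 mm wide; open, the fingers measure 114 mm over their backs; the gripper's body (76 mm by 85 mm) begins 54 mm behind the grasp point. The pads swing forward as they close: fully open they stand 13 mm farther back than shut.
Start: joints at [1.161, 0.494, 1.345, -0, 1.302, -0.096], TCP at [0.194, 0.594, 0.231] pointing down, gripper open.
Joint ranges: [-2.91, 2.91], [-0.82, 2.16], [0.22, 2.67], [-1.22, 4.37], [0.12, 2.79], [-3.08, 3.08]. Speed limits (rad/s): [1.89, 1.89, 2.57, 3.01, 3.01, 3.01].

### API

Orientations are given as a rotation vector (axis times angle).
In Python, from cell import state, eyes, hand_in gives the robot as it stands.
- The arm moves only by the shell command python3 -m creep 'ROWS'. ROWS is a JSON object of lists of equal length, an entry for each row: "fingers": the closure in counts, from 0 (fully open) to 255 (shut); "dp": the shift along the tool's x, y, z in mm, a list of three; "twist": the turn about the tool's x in rad. A call has exactly 10 rows; each row is the pose to reach, as a shift and turn from the pose commanded when the call began, along the tool's axes at that moment; what a row does not reach only later rows make up. A row lasts 1/8 s, in which the tool goes at most 62.5 mm and 10.7 degrees, less where a joint would pass 70% of its speed; a pose out of reach is approached as far as the arm can. A call with a gripper value outside its range is refused whole. The fingers move at their own pace and stop on an object; the grip force is fixed at half the most. Time passes only in rows, so rows that repeat a pose let the fingers close, or fill a call up. It gives the time, the measured TCP pose, the force and the opening at its end, in the units of the state.
- state(): the state, without advancing time (a new reading comes with each control period).
- eyes.camera(name): name is "scene" or "top" or "wrist"; returns a dict with "img" (384x512x3 uint8, red, green, blue), "camera_matrix" (3x3 intrinsics, pixels), "world_from_camera" (4x4, takes a point from camera to world coordinates). Camera axes: x right, y down, z forward; pixel columns grow to the right and rows downward; lengths in m; the calibration is good to about 2 mm. A picture is of the moment at which its call begins. There is no depth.
- hand_in(): hands the job in, once; it reports no verdict.
The state is a dict: "clock": time; "qpos": joint angles; "joint_velocities": joint speeds; "tau": joint torques, N m; "ee_pos": TCP position; "eef_rot": TCP orientation; "ft_force": force on the tool from outside, world axes, zero at the start; "torque": the same for the moment, N m; "grip_width": opening from 0.0 (shut) to 1.0 (fully open).
Only numpy, scipy, OpenCV 4.12 (cv2) and the standard library are available. Lean on these libraries where they do the work, as an engineer would, in place of code of your own. Each camera call takes 0.05 s, during which the arm holds its last target.

## Working session

There is one attempt and no reset: what is moved stays moved. The work goes in short steps, Python scripts to look and compute and a shell command to move; the robot and the scene stay as the last step left them, time stands still between calls to the robot, and variables do not carry over. Pictures are saved under pics/ and viewed, and the job is handed in when it is done.

```bash
ls -la; mkdir -p pics
cat > h.py <<'E'
import numpy as np, cv2
from cell import state, eyes, hand_in
from scipy.spatial.transform import Rotation as R
def shot(n,f):
    d=eyes.camera(n); np.savez('pics/'+f+'.npz',**{k:np.array(v) for k,v in d.items()})
    cv2.imwrite('pics/'+f+'.png',cv2.cvtColor(d['img'],cv2.COLOR_RGB2BGR)); return d
def load(f): return dict(np.load('pics/'+f+'.npz'))
def ray(d,u,v,z):
    K=d['camera_matrix'];T=d['world_from_camera']
    r=T[:3,:3]@np.linalg.solve(K,[u,v,1.0]);o=T[:3,3]
    return o+r*(z-o[2])/r[2]
def proj(d,p):
    K=d['camera_matrix'];T=d['world_from_camera']
    c=T[:3,:3].T@(np.atleast_2d(p)-T[:3,3]).T
    q=K@c; return (q[:2]/q[2]).T
E
python3 - <<'E'
from h import *
print(state())
for n in('scene','top','wrist'):
    d=shot(n,n+'0'); print(n,d['camera_matrix'],d['world_from_camera'].round(3))
E
```

```text
total 12
drwxr-xr-x  3 agent agent 4096 Dec  6 14:05 .
drwxr-xr-x 23 root  root  4096 Dec  6 14:05 ..
drwxr-xr-x  2 agent agent 4096 Dec  6 14:05 pics
{'clock': 0.0, 'qpos': array([ 1.16045861e+00,  4.94174064e-01,  1.34615380e+00, -4.79131259e-05,
        1.30248205e+00, -9.55010334e-02]), 'joint_velocities': array([-0.00029421,  0.00067821,  0.00012369,  0.00035577, -0.00138148,
       -0.00240296]), 'tau': array([ 3.74257477e-03, -8.82139492e+01, -3.83876646e+01,  3.42503008e-04,
        9.88910993e-03,  1.33732735e-05]), 'ee_pos': array([0.19340331, 0.59393673, 0.23069824]), 'eef_rot': array([ 0.24614845,  1.556898  , -0.24802425]), 'ft_force': array([-0.14132574, -0.19992296, -0.02335894]), 'torque': array([ 0.04467218,  0.00647466, -0.01926151]), 'grip_width': 0.9982885745955529}
scene [[353.18405848   0.         256.41941379]
 [  0.         353.18405848 196.09428478]
 [  0.           0.           1.        ]] [[ 0.628  0.504 -0.593  1.03 ]
 [ 0.778 -0.395  0.488 -0.401]
 [ 0.012 -0.768 -0.64   0.732]
 [ 0.     0.     0.     1.   ]]
top [[364.84406428   0.         254.74051903]
 [  0.         364.84406428 196.15095499]
 [  0.           0.           1.        ]] [[-0.018 -0.978  0.206  0.308]
 [-1.     0.019  0.002 -0.014]
 [-0.005 -0.206 -0.979  1.297]
 [ 0.     0.     0.     1.   ]]
wrist [[291.83618172   0.         255.34925044]
 [  0.         291.83618172 189.88176965]
 [  0.           0.           1.        ]] [[ 0.309  0.911  0.273  0.123]
 [ 0.951 -0.296 -0.09   0.617]
 [-0.001  0.287 -0.958  0.374]
 [ 0.     0.     0.     1.   ]]
```

View pics/scene0.png

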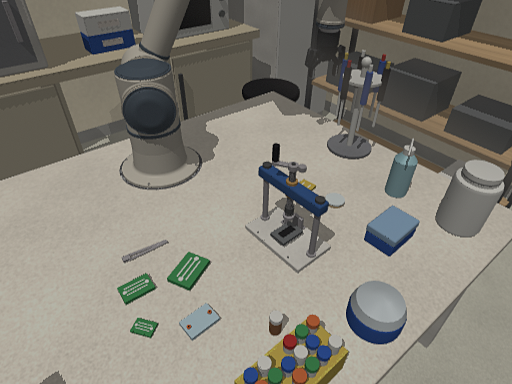

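View pics/top0.png

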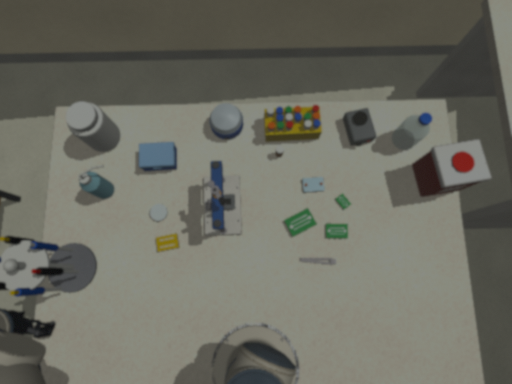

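View pics/wrist0.png

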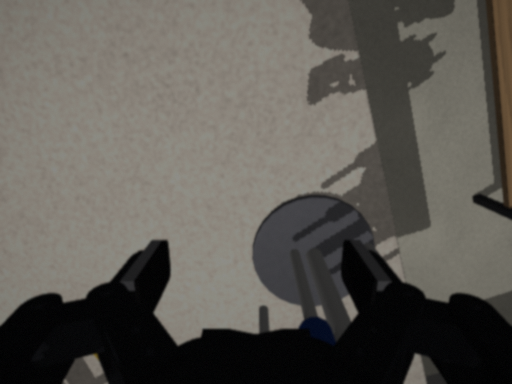

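```bash
python3 -m creep --help 2>&1 | head -30
```

```text
invalid input: not JSON, or not a number
```

```bash
cat >> h.py <<'E'
def rect(d,mask,z):
    n,l,s,c=cv2.connectedComponentsWithStats(mask.astype(np.uint8))
    out=[]
    for i in range(1,n):
        if s[i,4]<25: continue
        cnt,_=cv2.findContours((l==i).astype(np.uint8),cv2.RETR_EXTERNAL,cv2.CHAIN_APPROX_NONE)
        pts=np.array([ray(d,u,v,z)[:2] for u,v in cnt[0][:,0,:]])*1000
        r=cv2.minAreaRect(pts.astype(np.float32)); out.append((c[i].round(1),[np.round(x,1) for x in r]))
    return out
E
python3 - <<'E'
from h import *
for f in('top0','scene0'):
    d=load(f); hsv=cv2.cvtColor(d['img'],cv2.COLOR_RGB2HSV)
    m=(hsv[...,0]>55)&(hsv[...,0]<85)&(hsv[...,1]>110)
    m=cv2.morphologyEx(m.astype(np.uint8),cv2.MORPH_CLOSE,np.ones((5,5)))
    print(f); [print(x) for x in rect(d,m,0.012)]
d=load('top0')
im=cv2.cvtColor(d['img'],cv2.COLOR_RGB2BGR)
cv2.imwrite('pics/top0c.png',cv2.resize(im[140:280,140:360],None,fx=3.6,fy=3.6,interpolation=cv2.INTER_CUBIC))
d=load('scene0')
im=cv2.cvtColor(d['img'],cv2.COLOR_RGB2BGR)
cv2.imwrite('pics/scene0c.png',cv2.resize(im[130:350,110:370],None,fx=2.7,fy=2.7,interpolation=cv2.INTER_CUBIC))
E
```

```text
top0
(array([280.1, 124.2]), [array([ 853.5, -111.2]), array([15. , 24.1]), np.float64(88.2)])
(array([296.1, 216.6]), [array([ 498.7, -161. ]), array([19., 87.]), np.float64(25.5)])
(array([302.2, 227.7]), [array([ 464.8, -177.9]), array([18.8, 89.4]), np.float64(25.3)])
(array([335.4, 230.7]), [array([ 449.4, -296.6]), array([67. , 38.9]), np.float64(88.9)])
scene0
(array([188.2, 270.6]), [array([ 484.1, -170.6]), array([ 70. , 101.3]), np.float64(26.1)])
(array([135.8, 288.3]), [array([ 453.2, -297.9]), array([74. , 54.5]), np.float64(88.2)])
(array([143.5, 327.2]), [array([ 559.1, -328.5]), array([50.1, 34.5]), np.float64(36.0)])
(array([301.1, 331.2]), [array([781.4, -64.3]), array([26.2, 33.2]), np.float64(44.8)])
(array([311.5, 364.3]), [array([846.9, -98.6]), array([26.5, 31.4]), np.float64(45.1)])
(array([274.5, 375.9]), [array([ 816.5, -171.7]), array([26. , 29.3]), np.float64(49.7)])
```

View pics/top0c.png

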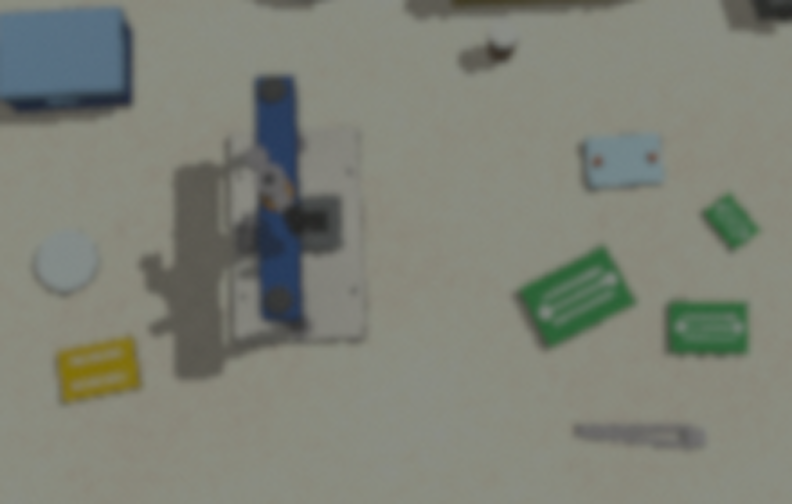

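View pics/scene0c.png

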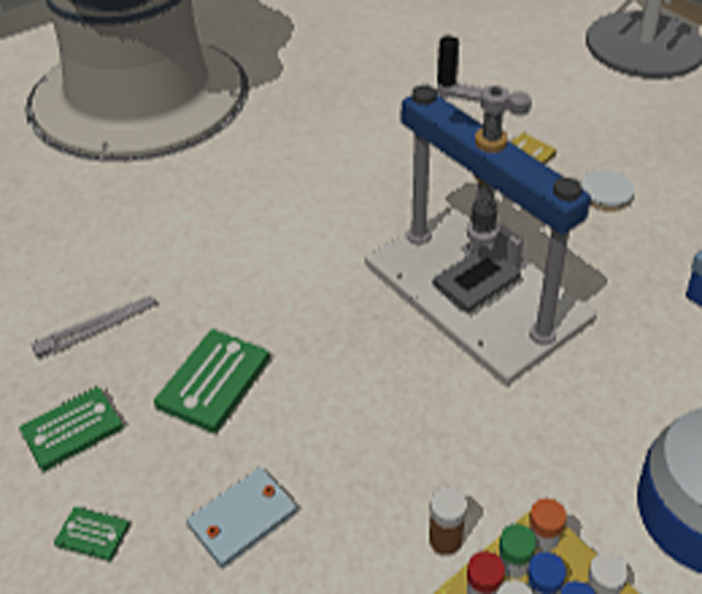

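```bash
cat > press.py <<'E'
from h import *
from scipy.optimize import least_squares
t=load('top0'); s=load('scene0')
obs=[(t,(239.4,176.1),(-65,-107,16)),(t,(241.4,233),(-65,107,16)),(t,(204.4,235.8),(65,107,16)),(t,(203.3,178.9),(65,-107,16)),
(t,(210.8,161.7),(18,-108,200)),(t,(221.9,161.1),(-18,-108,200)),(t,(223.9,228.3),(-18,108,200)),(t,(212.8,228.9),(18,108,200)),
(s,(245.9,227),(-65,107,16)),(s,(298.1,269.0),(-65,-107,16)),(s,(330.4,246),(65,-107,16))]
def T(p,P):
    c,sn=np.cos(p[2]),np.sin(p[2]); P=np.array(P)/1000
    return np.array([p[0]+c*P[0]-sn*P[1],p[1]+sn*P[0]+c*P[1],P[2]])
if __name__=='__main__':
    def f(p): return np.concatenate([proj(d,T(p,P))[0]-uv for d,uv,P in obs])
    r=least_squares(f,[0.5,0.1,1.57],loss='soft_l1'); print(r.x); print(f(r.x).reshape(-1,2).round(1))
E
python3 press.py
python3 - <<'E'
from h import *
for f in('top0','scene0'):
    d=load(f); hsv=cv2.cvtColor(d['img'],cv2.COLOR_RGB2HSV)
    m=(hsv[...,0]>88)&(hsv[...,0]<112)&(hsv[...,1]>35)&(hsv[...,1]<130)&(hsv[...,2]>90)
    print(f); [print(x) for x in rect(d,m,0.012) if 30<x[1][1][0]<90]
    m=(hsv[...,0]>18)&(hsv[...,0]<32)&(hsv[...,1]>150)
    [print('y',x) for x in rect(d,m,0.012) if 30<x[1][1][0]<90]
E
```

```text
[0.5482314  0.10478183 1.60623012]
[[-0.2 -1.1]
 [ 0.5  0.8]
 [ 0.5 -0. ]
 [ 0.1 -2. ]
 [-0.8 -1. ]
 [-0.4 -1. ]
 [ 0.   0.3]
 [-0.8  0.3]
 [-2.1 -2.5]
 [-0.8  0.7]
 [ 0.1 -1. ]]
top0
(array([ 93. , 181.1]), [array([647.9, 577.6]), array([48.6, 64.3]), np.float64(87.0)])
(array([312.8, 184.3]), [array([ 618.9, -221.6]), array([45. , 66.4]), np.float64(3.6)])
y (array([167. , 242.4]), [array([419.4, 299.9]), array([44.3, 71. ]), np.float64(10.3)])
y (array([  4.6, 238.7]), [array([442.2, 873.8]), array([32.5,  9.3]), np.float64(81.0)])
scene0
(array([401. , 175.2]), [array([580.3, 626.3]), array([ 76. , 284.3]), np.float64(27.4)])
(array([197.3, 320.6]), [array([ 620.7, -224.9]), array([50.9, 75. ]), np.float64(2.5)])
y (array([308.2, 184.5]), [array([420.1, 321.6]), array([53.2, 25.9]), np.float64(0.9)])
y (array([276.6, 354.7]), [array([ 791.6, -137. ]), array([40.9, 53.3]), np.float64(1.1)])
y (array([328.5, 368.3]), [array([874.3, -77.2]), array([ 30.4, 114.5]), np.float64(1.2)])
```

```bash
cat >> h.py <<'E'
def rel(p,q=None,yaw=None):
    "tool-frame mm shift from present measured pose to p; yaw=world yaw of tool y"
    s=state(); M=R.from_rotvec(s['eef_rot']).as_matrix()
    print('TCP',s['ee_pos'].round(4),'yawY',np.arctan2(M[1,1],M[0,1]).round(4),'x',M[:,0].round(4),'clock',s['clock'],'grip',s['grip_width'],'F',s['ft_force'].round(1))
    print('dp',(M.T@(np.array(p)-s['ee_pos'])*1000).round(1))
    if yaw is not None:
        cur=np.arctan2(M[1,1],M[0,1]); dw=yaw-cur
        for k in(-np.pi,0,np.pi):
            w=(dw+k+np.pi)%(2*np.pi)-np.pi; print('twist',(-w*np.sign(-M[2,0])).round(4),'world',w.round(3))
E
python3 - <<'E'
from h import *
s=state(); print(R.from_rotvec(s['eef_rot']).as_matrix().round(3))
rel([0.40,0.0,0.33],yaw=0.0)
rel([0.452,-0.28,0.25],yaw=0.0)
E
```

```text
[[-0.     0.31   0.951]
 [-0.001  0.951 -0.31 ]
 [-1.    -0.001 -0.   ]]
TCP [0.1934 0.594  0.2308] yawY 1.256 x [-4.e-04 -9.e-04 -1.e+00] clock 0.15 grip 1.0035958400420442 F [ 0.7 -0.1 -0.4]
dp [ -98.7 -501.   380.3]
twist -1.8856 world 1.886
twist 1.256 world -1.256
twist -1.8856 world 1.886
TCP [0.1934 0.594  0.2308] yawY 1.256 x [-4.e-04 -9.e-04 -1.e+00] clock 0.15 grip 1.0035958400420442 F [ 0.7 -0.1 -0.4]
dp [ -18.5 -751.1  516.5]
twist -1.8856 world 1.886
twist 1.256 world -1.256
twist -1.8856 world 1.886
```

```bash
python3 -m creep '{"fingers":[0,0,0,0,0,0,0,0,0,0],"dp":[[-20,-50,38],[-40,-100,76],[-60,-150,114],[-80,-200,152],[-100,-250,190],[-100,-300,228],[-100,-350,266],[-100,-400,304],[-100,-450,342],[-100,-500,380]],"twist":[0.12,0.25,0.38,0.5,0.63,0.75,0.88,1.0,1.13,1.256]}'
python3 - <<'E'
from h import *
rel([0.452,-0.29,0.22],yaw=0.0)
print(state()['qpos'])
shot('scene','s1')
E
```

```text
clock: 1.4
ee_pos: [0.3943, 0.0162, 0.3314]
eef_rot: [1.213, 1.207, -1.212]
ft_force: [1.5, 0.8, -0.6]
grip_width: 0.998
TCP [0.3943 0.0162 0.3314] yawY -0.0043 x [ 5.e-04  1.e-04 -1.e+00] clock 1.4 grip 0.9975549664102441 F [ 1.5  0.8 -0.6]
dp [111.4  59.  305.9]
twist 3.1373 world -3.137
twist -0.0043 world 0.004
twist 3.1373 world -3.137
[-1.10758493e-01  5.58625996e-02  1.69755763e+00  1.29734134e-04
  1.38765617e+00 -1.06451858e-01]
```

View pics/s1.png

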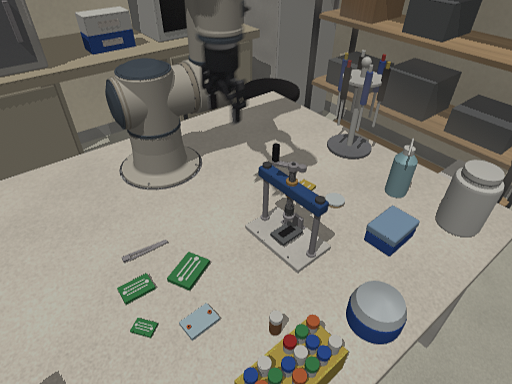

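Run:
```python
import cv2
im=cv2.imread('pics/s1.png'); cv2.imwrite('pics/s1c.png',cv2.resize(im[0:240,150:340],None,fx=3,fy=2.5,interpolation=cv2.INTER_CUBIC))
```

```text
(no output)
```

View pics/s1c.png

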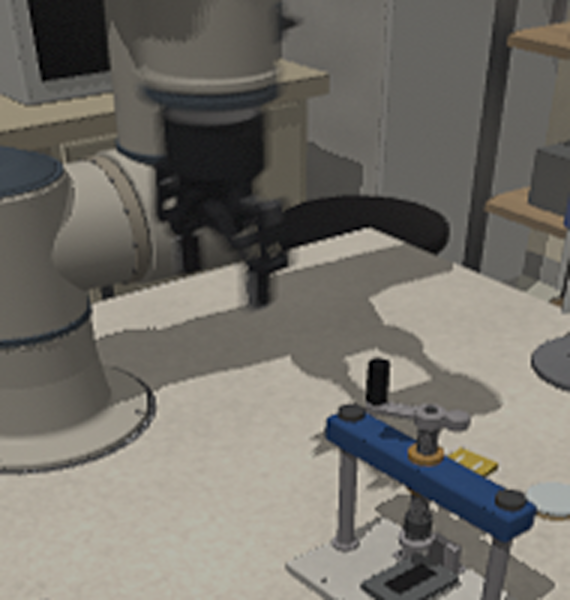

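```bash
python3 -m creep '{"fingers":[40,60,60,60,60,60,60,60,60,60],"dp":[[10,6,45],[20,12,90],[30,20,135],[40,28,180],[50,36,220],[60,44,260],[70,52,306],[70,59,306],[70,59,306],[70,59,306]],"twist":[0,0,0,0,0,0,0,0,0,0]}'
python3 - <<'E'
from h import *
rel([0.452,-0.29,0.22],yaw=0.0)
d=shot('wrist','w1')
E
```

```text
clock: 2.7
ee_pos: [0.453, -0.2868, 0.2615]
eef_rot: [1.209, 1.21, -1.208]
ft_force: [-0.5, -0.8, 0.8]
grip_width: 0.768
TCP [ 0.453  -0.2868  0.2615] yawY 0.001 x [ 0.e+00  1.e-04 -1.e+00] clock 2.7 grip 0.7681057241333529 F [-0.5 -0.8  0.8]
dp [41.5 -1.   3.2]
twist -3.1406 world 3.141
twist 0.001 world -0.001
twist -3.1406 world 3.141
```

View pics/w1.png

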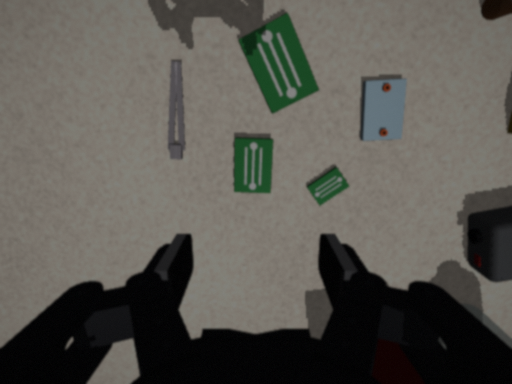

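```bash
cat >> h.py <<'E'
def gmask(d):
    hsv=cv2.cvtColor(d['img'],cv2.COLOR_RGB2HSV)
    m=(hsv[...,0]>50)&(hsv[...,0]<90)&(hsv[...,1]>90)
    return cv2.morphologyEx(m.astype(np.uint8),cv2.MORPH_CLOSE,np.ones((7,7)))
def bmask(d):
    hsv=cv2.cvtColor(d['img'],cv2.COLOR_RGB2HSV)
    m=(hsv[...,0]>88)&(hsv[...,0]<112)&(hsv[...,1]>35)&(hsv[...,1]<130)&(hsv[...,2]>90)
    return cv2.morphologyEx(m.astype(np.uint8),cv2.MORPH_CLOSE,np.ones((7,7)))
E
python3 - <<'E'
from h import *
d=load('w1')
for z in(0.012,):
  [print(x) for x in rect(d,gmask(d),z)]
  [print('b',x) for x in rect(d,bmask(d),z)]
im=cv2.cvtColor(d['img'],cv2.COLOR_RGB2BGR)
cv2.imwrite('pics/w1c.png',cv2.resize(im[60:220,210:430],None,fx=3.5,fy=3.5,interpolation=cv2.INTER_CUBIC))
E
```

```text
(array([278.6,  62.9]), [array([ 481.4, -168.8]), array([65.3, 96.3]), np.float64(26.3)])
(array([252.6, 164.4]), [array([ 448.9, -296.3]), array([74.3, 49.2]), np.float64(88.9)])
(array([327.6, 185.6]), [array([ 553.1, -325.4]), array([47.5, 33.6]), np.float64(36.3)])
(array([328.9, 267.8]), [array([ 566.8, -454.4]), array([23.9, 40.5]), np.float64(14.4)])
(array([177.3, 268.6]), [array([ 333.2, -455.5]), array([34.9, 14.6]), np.float64(67.7)])
(array([332.5, 289.4]), [array([ 571.4, -497. ]), array([10.5, 33. ]), np.float64(1.3)])
(array([177.4, 287.8]), [array([ 330.7, -493.3]), array([15. ,  7.8]), np.float64(85.8)])
(array([429.4, 318.7]), [array([ 733.3, -549.2]), array([ 9.1, 21.4]), np.float64(84.4)])
(array([443.4, 333.1]), [array([ 762.3, -578.4]), array([14.2, 24.7]), np.float64(31.0)])
(array([219.5, 336.7]), [array([ 393.3, -585. ]), array([12.9, 22.4]), np.float64(24.2)])
(array([206.5, 342.4]), [array([ 370. , -595.7]), array([21.6, 18.9]), np.float64(16.9)])
(array([324.6, 353.6]), [array([ 572.5, -620.6]), array([24.8, 34.5]), np.float64(47.2)])
(array([ 40.4, 359.7]
[... 355 characters left out ...]
.1]), [array([  28.3, -637.9]), array([28.7, 14.7]), np.float64(7.8)])
(array([ 60. , 363.6]), [array([ 119.9, -644.2]), array([12.9, 32.8]), np.float64(28.1)])
(array([457.4, 362.5]), [array([ 799.4, -638.9]), array([14.2, 37.2]), np.float64(70.1)])
(array([154.8, 376. ]), [array([ 282.6, -670.6]), array([35.2, 28. ]), np.float64(25.4)])
(array([ 58.6, 378.8]), [array([ 110.1, -673.5]), array([22.7, 12.6]), np.float64(89.0)])
(array([ 38.6, 379.6]), [array([  74.1, -674.7]), array([39.1, 20.3]), np.float64(0.0)])
(array([507.6, 381.9]), [array([ 894.1, -682.2]), array([12.3,  7. ]), np.float64(11.0)])
b (array([383.4, 108.8]), [array([ 618.3, -222.8]), array([49.9, 74.4]), np.float64(3.0)])
```

View pics/w1c.png

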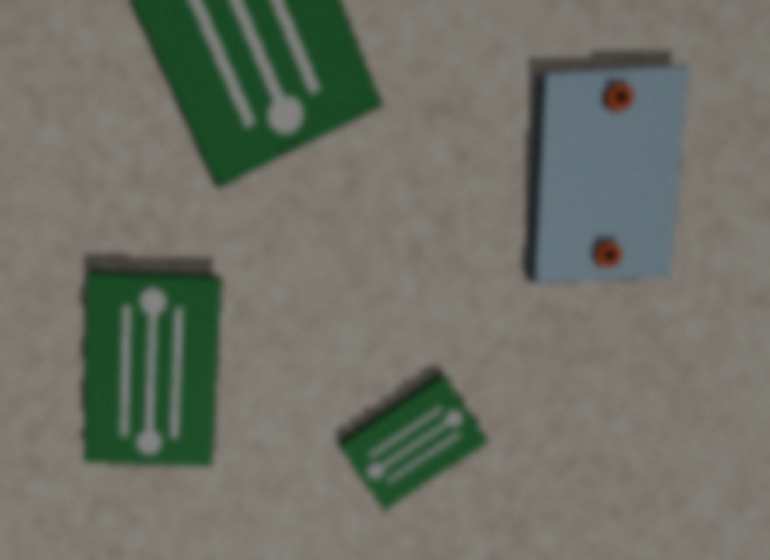

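```bash
python3 -m creep '{"fingers":[60,60,60,60,60,60,60,60,60,60],"dp":[[30,-4,46],[80,-4,46],[130,-4,46],[180,-4,46],[220,-4,46],[245,-4,46],[256,-4,46],[261,-4,46],[261,-4,46],[261,-4,46]],"twist":[0.02,0.02,0.02,0.02,0.02,0.02,0.02,0.02,0.02,0.02]}'
python3 - <<'E'
from h import *
rel([0.4492,-0.3325,0.001],yaw=-0.019)
d=shot('wrist','w2')
E
```

```text
clock: 4.0
ee_pos: [0.4495, -0.3341, 0.0012]
eef_rot: [1.224, 1.198, -1.224]
ft_force: [-0.9, 1.0, 0.0]
grip_width: 0.759
TCP [ 0.4495 -0.3341  0.0012] yawY -0.0199 x [ 1.e-03 -9.e-04 -1.e+00] clock 4.0 grip 0.7587557780620932 F [-0.9  1.   0. ]
dp [ 0.2 -0.3 -1.6]
twist 3.1407 world -3.141
twist -0.0009 world 0.001
twist 3.1407 world -3.141
```

View pics/w2.png

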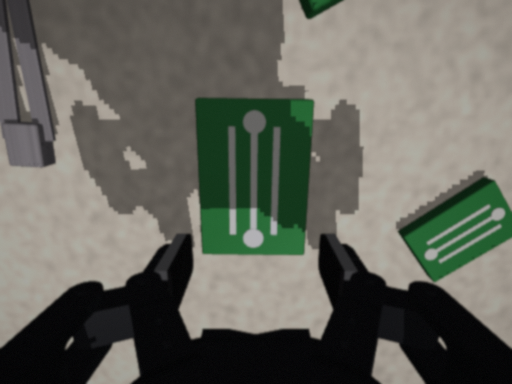

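```bash
python3 -m creep '{"fingers":[60,255,255,255,255,255,255,255,255,255],"dp":[[0,0,-3],[0,0,-3],[0,0,-3],[0,0,-3],[0,0,-3],[0,0,-3],[-5,0,-3],[-20,0,-3],[-50,0,-3],[-80,0,-3]],"twist":[0,0,0,0,0,0,0,0,0,0]}'
python3 - <<'E'
from h import *
rel([0.4492,-0.3325,0.001],yaw=-0.019)
d=shot('wrist','w3')
E
```

```text
clock: 5.3
ee_pos: [0.4491, -0.3308, 0.0819]
eef_rot: [1.224, 1.2, -1.224]
ft_force: [-0.7, 0.4, -0.3]
grip_width: 0.584
TCP [ 0.4491 -0.3308  0.0819] yawY -0.02 x [ 1.e-04 -1.e-04 -1.e+00] clock 5.3 grip 0.5842613886913137 F [-0.7  0.4 -0.3]
dp [80.9  0.1  1.7]
twist 3.1406 world -3.141
twist -0.001 world 0.001
twist 3.1406 world -3.141
```

View pics/w3.png

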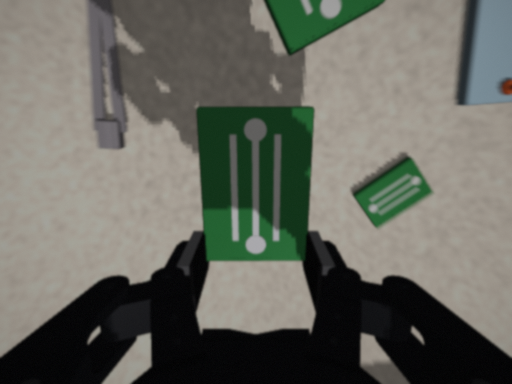

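Run:
```python
from h import *
d=load('w3'); m=gmask(d); m[:100]=0;m[265:]=0
for z in(0.091,0.093,0.095): [print(x) for x in rect(d,m,z) if x[1][1][0]>40]
# press target
import press
p=[0.5482,0.1048,1.606]
for P in [(-60,0,100),(0,0,28),(-60,0,39)]: print(P,press.T(p,P))
rel(press.T(p,(-90,0,150)),yaw=0.035)
```

```text
(array([254.9, 180.7]), [array([ 447.4, -298. ]), array([76.6, 55.8]), np.float64(88.8)])
(array([254.9, 180.7]), [array([ 447.4, -297.4]), array([75.5, 55. ]), np.float64(88.8)])
(array([254.9, 180.7]), [array([ 447.5, -296.8]), array([74.3, 54.2]), np.float64(88.8)])
(-60, 0, 100) [0.55031178 0.04483718 0.1       ]
(0, 0, 28) [0.5482 0.1048 0.028 ]
(-60, 0, 39) [0.55031178 0.04483718 0.039     ]
TCP [ 0.4504 -0.3319  0.0854] yawY -0.0199 x [ 0.0034 -0.0032 -1.    ] clock 5.35 grip 0.5847075610732195 F [ 2.4 -1.5  4.7]
dp [ -65.4   94.2 -348.5]
twist 3.0867 world -3.087
twist -0.0549 world 0.055
twist 3.0867 world -3.087
```

Run:
```python
from h import *; import press
from scipy.optimize import fsolve
p=[0.5482,0.1048,1.606]; s=load('scene0')
for uv in [(276.3,152.2)]:
  for a0 in(0.5,1.5,2.5):
    f=lambda q: proj(s,press.T(p,(45*np.cos(q[0]),45*np.sin(q[0]),q[1]*1000)))[0]-uv
    q=fsolve(f,[a0,0.25]); print(q, press.T(p,(45*np.cos(q[0]),45*np.sin(q[0]),q[1]*1000)))
im=cv2.imread('pics/s1.png'); cv2.imwrite('pics/s1d.png',cv2.resize(im[130:280,230:340],None,fx=6,fy=4,interpolation=cv2.INTER_CUBIC))
im=cv2.imread('pics/top0.png'); cv2.imwrite('pics/top0d.png',cv2.resize(im[150:245,190:255],None,fx=6,fy=6,interpolation=cv2.INTER_CUBIC))
```

```text
[1.8658208  0.27226315] [0.50563142 0.09020835 0.27226315]
[1.8658208  0.27226315] [0.50563142 0.09020835 0.27226315]
[2.84147701 0.29926145] [0.53641791 0.0613698  0.29926145]
```

View pics/top0d.png

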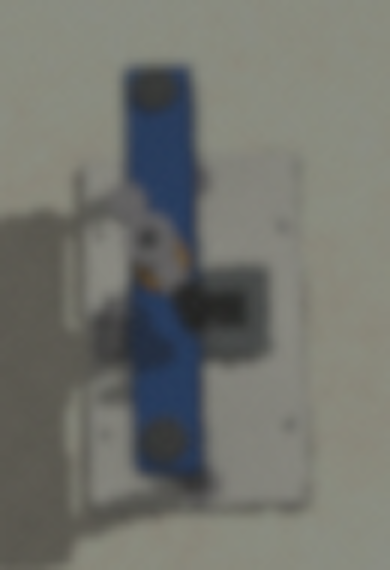

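View pics/s1d.png

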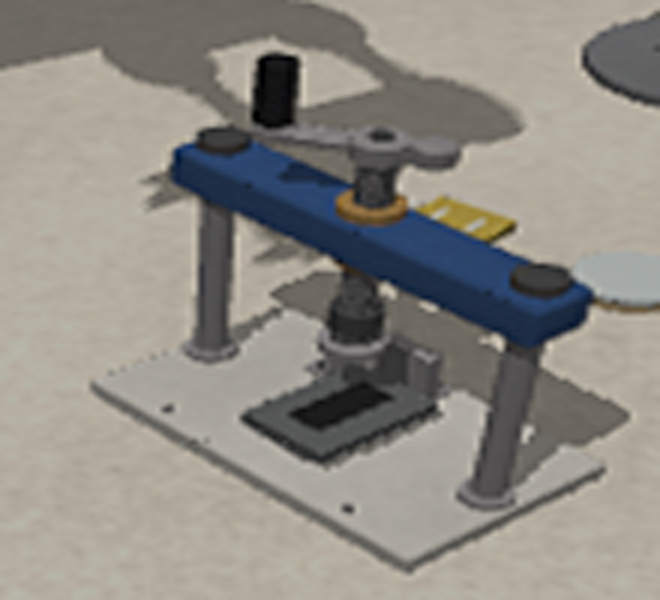

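Run:
```python
from h import *; import press
p=[0.5482,0.1048,1.606]; s=load('scene0');t=load('top0')
def k(a,z): return press.T(p,(45*np.cos(a),45*np.sin(a),z))
for a in(1.7,1.87,2.1,2.3,2.5,2.84):
  for z in(230,250,270,290): print(a,z,proj(s,k(a,z))[0].round(1),proj(t,k(a,z))[0].round(1))
print(proj(t,press.T(p,(0,0,235))),proj(s,press.T(p,(0,0,235))))
```

```text
1.7 230 [277.2 165.3] [218.2 206.4]
1.7 250 [277.6 158.6] [217.5 205.2]
1.7 270 [278.  151.7] [216.7 203.9]
1.7 290 [278.4 144.5] [216.  202.6]
1.87 230 [275.4 166.8] [220.7 205.7]
1.87 250 [275.8 160. ] [220.  204.5]
1.87 270 [276.2 153. ] [219.3 203.2]
1.87 290 [276.6 145.9] [218.6 201.9]
2.1 230 [273.8 168.9] [223.8 204.2]
2.1 250 [274.2 162.2] [223.2 202.9]
2.1 270 [274.5 155.2] [222.6 201.6]
2.1 290 [274.9 148. ] [221.9 200.2]
2.3 230 [273.1 171. ] [226.2 202.3]
2.3 250 [273.5 164.2] [225.6 201. ]
2.3 270 [273.8 157.2] [225.  199.7]
2.3 290 [274.2 150. ] [224.4 198.3]
2.5 230 [273.1 173.2] [228.1 200. ]
2.5 250 [273.5 166.4] [227.6 198.7]
2.5 270 [273.9 159.3] [227.  197.3]
2.5 290 [274.2 152.1] [226.5 195.8]
2.84 230 [274.9 176.9] [230.3 195.4]
2.84 250 [275.3 170. ] [229.8 194. ]
2.84 270 [275.7 162.9] [229.3 192.6]
2.84 290 [276.1 155.6] [228.7 191. ]
[[215.57599413 191.48092793]] [[291.80058275 170.89554755]]
```

```bash
python3 -m creep '{"fingers":[255,255,255,255,255,255,255,255,120,60],"dp":[[0,20,-45],[0,40,-90],[0,60,-135],[0,80,-180],[10,103,-225],[40,103,-225],[70,103,-225],[80,103,-225],[80,103,-225],[80,103,-225]],"twist":[-0.01,-0.03,-0.05,-0.055,-0.055,-0.055,-0.055,-0.055,-0.055,-0.055]}'
python3 - <<'E'
from h import *; import press
rel(press.T([0.5482,0.1048,1.606],(-19,41,350)),yaw=0.035)
E
```

```text
clock: 6.6
ee_pos: [0.557, -0.1082, 0.0011]
eef_rot: [1.184, 1.225, -1.183]
ft_force: [0.4, 0.3, 0.3]
grip_width: 0.76
TCP [ 0.557  -0.1082  0.0011] yawY 0.0347 x [ 9.e-04 -3.e-04 -1.e+00] clock 6.6 grip 0.7595979687316761 F [0.4 0.3 0.3]
dp [-349.   -42.1 -194. ]
twist 3.1413 world -3.141
twist -0.0003 world 0.0
twist 3.1413 world -3.141
```

```bash
python3 -m creep '{"fingers":[60,60,60,60,60,60,60,60,60,60],"dp":[[-55,0,0],[-115,-5,0],[-175,-15,-15],[-230,-20,-35],[-280,-30,-70],[-330,-36,-110],[-360,-42,-155],[-369,-42,-185],[-369,-42,-194],[-369,-42,-194]],"twist":[0,0,0,0,0,0,0,0,0,0]}'
python3 - <<'E'
from h import *; import press
rel(press.T([0.5482,0.1048,1.606],(-19,41,350)),yaw=0.035)
shot('wrist','w4')
E
```

```text
clock: 7.85
ee_pos: [0.5075, 0.0844, 0.3691]
eef_rot: [1.183, 1.226, -1.183]
ft_force: [-0.0, -0.1, -0.8]
grip_width: 0.763
TCP [0.5075 0.0844 0.3691] yawY 0.0356 x [-4.e-04 -2.e-04 -1.e+00] clock 7.85 grip 0.7628473805371111 F [-0.  -0.1 -0.8]
dp [19.1  0.4  0. ]
twist -3.141 world 3.141
twist 0.0006 world -0.001
twist -3.141 world 3.141
```

View pics/w4.png

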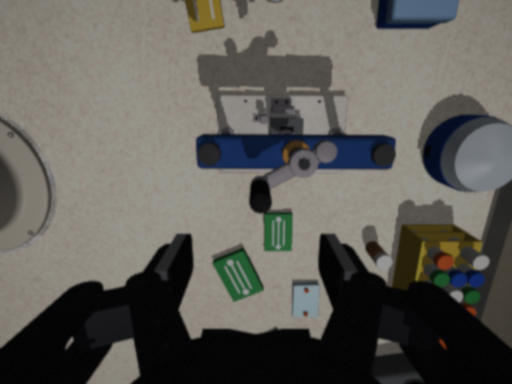

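Run:
```python
import cv2
im=cv2.imread('pics/w4.png'); cv2.imwrite('pics/w4c.png',cv2.resize(im[80:220,190:400],None,fx=3.8,fy=3.8,interpolation=cv2.INTER_CUBIC))
```

```text
(no output)
```

View pics/w4c.png

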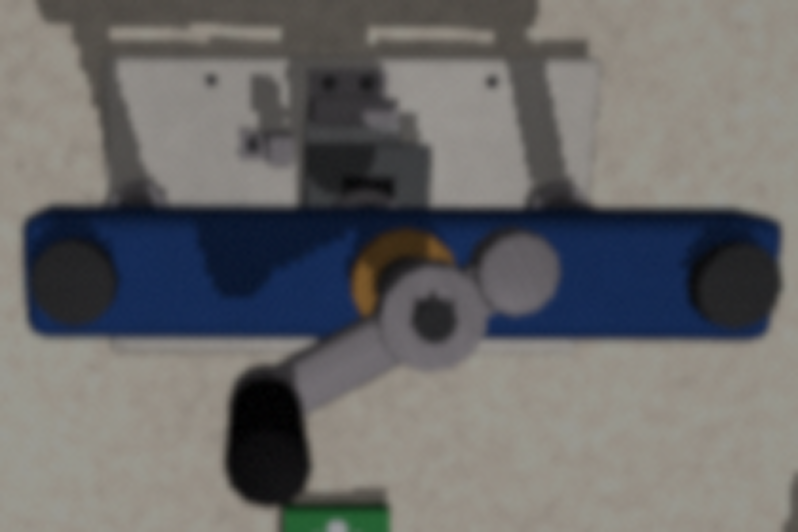

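```bash
cat > fit2.py <<'E'
from h import *; import press
from scipy.optimize import least_squares
w=load('w4')
g=lambda u,v:(190+(u+.5)/3.8-.5,80+(v+.5)/3.8-.5)
obs=[(w,g(115,58),(65,107,16)),(w,g(598,62),(65,-107,16)),(w,g(30,332),(-18,108,200)),(w,g(772,338),(-18,-108,200)),(w,g(113,350),(-65,107,16))]
def f(p): return np.concatenate([proj(d,press.T(p,P))[0]-uv for d,uv,P in obs])
r=least_squares(f,[0.548,0.105,1.606],loss='soft_l1'); print(r.x); print(f(r.x).reshape(-1,2).round(1))
obs=press.obs+obs*2
r=least_squares(f,[0.548,0.105,1.606],loss='soft_l1'); print(r.x); print(f(r.x).reshape(-1,2).round(1)[-5:])
p=r.x
for n,P in dict(capL=(0,92,210),capR=(0,-92,210),hub=(0,0,250),nest=(0,0,28),stopcorner=(38,26,60),baserear=(38,0,40),bs=(38,-15,60),ss=(22,26,60)).items():
    u=proj(w,press.T(p,P))[0]; print(n,((u-[190,80])*3.8).round(0))
# knob
for uv,z in ((g(268,465),293),(g(265,400),251),(g(433,317),253)):
    q=ray(w,*uv,z/1000); c,s=np.cos(p[2]),np.sin(p[2]); e=q[:2]-p[:2]; print(q.round(4),'press',(np.array([c*e[0]+s*e[1],-s*e[0]+c*e[1]])*1000).round(1))
E
python3 fit2.py
```

```text
[0.55004488 0.10724423 1.59783391]
[[-3.1 -1.7]
 [ 2.2 -1.6]
 [-0.7  1.1]
 [ 1.5  1.2]
 [-0.4 -0. ]]
[0.54953329 0.10653922 1.59897794]
[[-3.5 -1.2]
 [ 1.8 -1.2]
 [-1.1  1.8]
 [ 1.   1.7]
 [-0.6  0.4]]
capL [ 72. 282.]
capR [742. 287.]
hub [430. 313.]
nest [349. 212.]
stopcorner [294. 123.]
baserear [355. 121.]
bs [398. 123.]
ss [293. 164.]
[0.5105 0.0818 0.293 ] press [-23.7  39.7]
[0.5104 0.084  0.251 ] press [-21.4  39.8]
[0.5494 0.1065 0.253 ] press [-0.   0.2]
```

Run:
```python
from h import *
d=shot('scene','s2'); s=state(); t=s['ee_pos']; print(t)
im=cv2.cvtColor(d['img'],cv2.COLOR_RGB2BGR)
for h in (0,.05,.073,.1,.15,.2,.25,.3):
    print(h,proj(d,t+[0,0,h])[0].round(1), 'px/m',(proj(d,t+np.array([.628,.778,0])*.05+[0,0,h])-proj(d,t+[0,0,h]))[0].round(1))
u=proj(d,t)[0].astype(int); print(u)
y0=max(0,u[1]-140)
cv2.imwrite('pics/s2c.png',cv2.resize(im[y0:y0+190,u[0]-100:u[0]+100],None,fx=3,fy=3,interpolation=cv2.INTER_CUBIC)); print(y0,u[0]-100)
```

```text
[0.50770559 0.08361495 0.3688017 ]
0 [276.8 116.5] px/m [22.7  0.2]
0.05 [277.9  94.9] px/m [23.6  0.3]
0.073 [278.5  84.3] px/m [24.1  0.3]
0.1 [279.2  71.4] px/m [24.7  0.3]
0.15 [280.5  45.7] px/m [25.8  0.3]
0.2 [282.   17.4] px/m [27.1  0.3]
0.25 [283.7 -13.8] px/m [28.5  0.4]
0.3 [285.5 -48.4] px/m [30.1  0.4]
[276 116]
0 176
```

View pics/s2c.png

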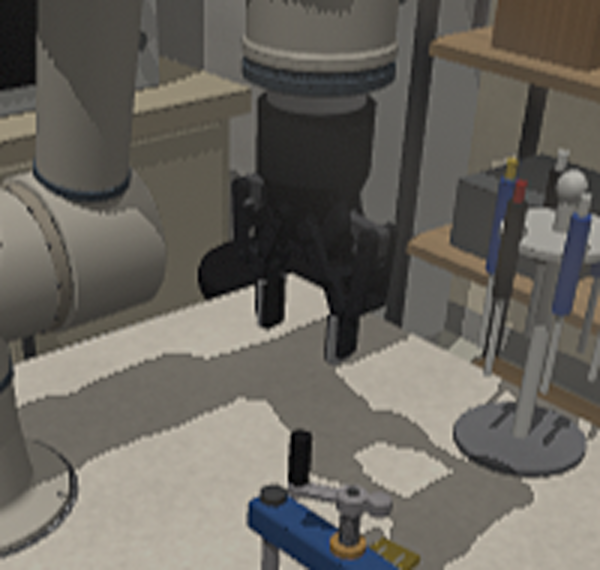

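```bash
python3 -m creep '{"fingers":[60,60,60,60,255,255,255,255,255,255],"dp":[[30,3.5,1.5],[70,3.5,1.5],[97,3.5,1.5],[107,3.5,1.5],[107,3.5,1.5],[107,3.5,1.5],[107,3.5,1.5],[107,3.5,1.5],[107,3.5,1.5],[107,3.5,1.5]],"twist":[0,0,0,0,0,0,0,0,0,0]}'
python3 - <<'E'
from h import *; import press
rel(press.T([0.5495,0.1065,1.599],(-22,39,262)),yaw=0.035)
for a in np.arange(2.09,1.25,-0.1): print(a.round(2),[round(x,1) for x in (3.18*(2.09-a),-(45*np.sin(a)-39.06),-(45*np.cos(a)+22.35))])
E
```

```text
clock: 9.2
ee_pos: [0.5115, 0.083, 0.2634]
eef_rot: [1.184, 1.225, -1.183]
ft_force: [-5.5, -1.8, 8.6]
grip_width: 0.192
TCP [0.5115 0.083  0.2634] yawY 0.0351 x [ 1.e-03 -3.e-04 -1.e+00] clock 9.2 grip 0.19227294594741354 F [-5.5 -1.8  8.6]
dp [ 1.4 -0.3 -0.4]
twist -3.1415 world 3.141
twist 0.0001 world -0.0
twist -3.1415 world 3.141
2.09 [np.float64(0.0), np.float64(-0.0), np.float64(-0.0)]
1.99 [np.float64(0.3), np.float64(-2.0), np.float64(-4.0)]
1.89 [np.float64(0.6), np.float64(-3.7), np.float64(-8.2)]
1.79 [np.float64(1.0), np.float64(-4.9), np.float64(-12.6)]
1.69 [np.float64(1.3), np.float64(-5.6), np.float64(-17.0)]
1.59 [np.float64(1.6), np.float64(-5.9), np.float64(-21.5)]
1.49 [np.float64(1.9), np.float64(-5.8), np.float64(-26.0)]
1.39 [np.float64(2.2), np.float64(-5.2), np.float64(-30.4)]
1.29 [np.float64(2.5), np.float64(-4.2), np.float64(-34.8)]
```

```bash
python3 -m creep '{"fingers":[255,255,255,255,255,255,255,255,60,60],"dp":[[0.3,-2,-4],[0.6,-3.7,-8.2],[1,-4.9,-12.6],[1.3,-5.6,-17],[1.6,-5.9,-21.5],[1.9,-5.8,-26],[2.2,-5.2,-30.4],[2.5,-4.2,-34.8],[2.5,-4.2,-34.8],[2.5,-4.2,-34.8]],"twist":[0,0,0,0,0,0,0,0,0,0]}'
python3 - <<'E'
from h import *; import press
s=state()
rel([0.555,-0.11,0.38],yaw=0.035)
p=[0.5495,0.1065,1.599]
e=s['ee_pos'][:2]-p[:2]; c,sn=np.cos(p[2]),np.sin(p[2]); print(c*e[0]+sn*e[1],-sn*e[0]+c*e[1])
E
```

```text
clock: 10.45
ee_pos: [0.5062, 0.1178, 0.2601]
eef_rot: [1.184, 1.225, -1.183]
ft_force: [0.1, 0.1, -0.2]
grip_width: 0.616
TCP [0.5062 0.1178 0.2601] yawY 0.0351 x [ 6.e-04  2.e-04 -1.e+00] clock 10.45 grip 0.6164183854648886 F [ 0.1  0.1 -0.2]
dp [-119.9   40.9  229.3]
twist -3.1415 world 3.141
twist 0.0001 world -0.0
twist -3.1415 world 3.141
0.012508349664763418 0.04301397574088241
```

```bash
python3 -m creep '{"fingers":[60,60,60,60,60,60,60,60,60,60],"dp":[[-30,0,0],[-60,0,5],[-65,5,50],[-55,15,105],[-25,28,160],[20,38,205],[80,43,235],[140,43,237],[200,43,237],[240,43,237]],"twist":[0,0,0,0,0,0,0,0,0,0]}'
python3 - <<'E'
from h import *
rel([0.557,-0.1168,0.0015],yaw=0.035)
d=shot('wrist','w5'); m=gmask(d); m[300:]=0
for z in(.012,): [print(x) for x in rect(d,m,z) if x[1][1][0]>30]
E
```

```text
clock: 11.7
ee_pos: [0.5564, -0.1177, 0.0172]
eef_rot: [1.183, 1.227, -1.185]
ft_force: [0.4, -0.8, -0.4]
grip_width: 0.769
TCP [ 0.5564 -0.1177  0.0172] yawY 0.0345 x [-1.8e-03  6.0e-04 -1.0e+00] clock 11.7 grip 0.7691614980166684 F [ 0.4 -0.8 -0.4]
dp [15.7  0.7 -0.8]
twist 3.1411 world -3.141
twist -0.0005 world 0.0
twist 3.1411 world -3.141
(array([256.7, 152.9]), [array([554.6, -73.2]), array([49.5, 72.2]), np.float64(2.3)])
(array([107.1, 254.6]), [array([ 471.1, -138.1]), array([67.9, 35.5]), np.float64(26.3)])
```

View pics/w5.png

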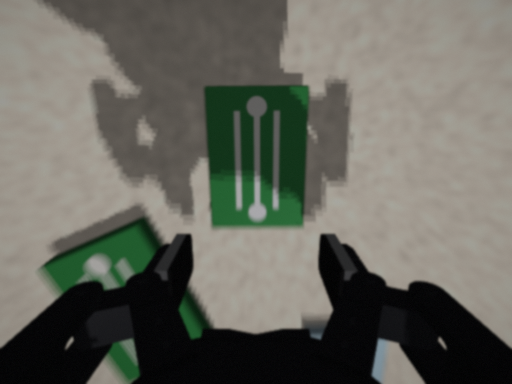

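```bash
python3 -m creep '{"fingers":[60,60,60,255,255,255,255,255,255,255],"dp":[[8,0,-2],[16,0,-2],[17,0,-2],[17,0,-2],[17,0,-2],[17,0,-2],[17,0,-2],[7,0,-2],[-20,0,-2],[-45,0,-2]],"twist":[0,0,0,0,0,0,0,0,0,0]}'
python3 - <<'E'
from h import *; import press
d=shot('wrist','w6'); m=gmask(d); m[262:]=0
rel(press.T([0.5495,0.1065,1.599],(-72,-3,41)),yaw=0.028)
for z in(.060,.058,.062): [print(x) for x in rect(d,m,z) if x[1][1][0]>30]
E
```

```text
clock: 13.0
ee_pos: [0.5574, -0.1156, 0.0663]
eef_rot: [1.183, 1.225, -1.183]
ft_force: [0.0, -0.7, -0.4]
grip_width: 0.554
TCP [ 0.5588 -0.116   0.0692] yawY 0.0351 x [ 0.0042 -0.0013 -1.    ] clock 13.05 grip 0.5584388286021794 F [ 3.  -1.2  4.6]
dp [  28.     0.9 -150.7]
twist -3.1345 world 3.135
twist 0.0071 world -0.007
twist -3.1345 world 3.135
(array([254.2, 162.8]), [array([554.4, -77.6]), array([55.4, 82.8]), np.float64(2.9)])
(array([140.5, 235.1]), [array([ 490.2, -121.1]), array([53.6, 35.2]), np.float64(26.2)])
(array([254.2, 162.8]), [array([554.5, -78.1]), array([56.1, 83.9]), np.float64(2.9)])
(array([140.5, 235.1]), [array([ 489.4, -122.2]), array([54.3, 35.7]), np.float64(26.2)])
(array([254.2, 162.8]), [array([554.4, -77.1]), array([54.7, 81.7]), np.float64(2.9)])
(array([140.5, 235.1]), [array([ 491.1, -120.1]), array([52.9, 34.8]), np.float64(26.2)])
```

View pics/w6.png

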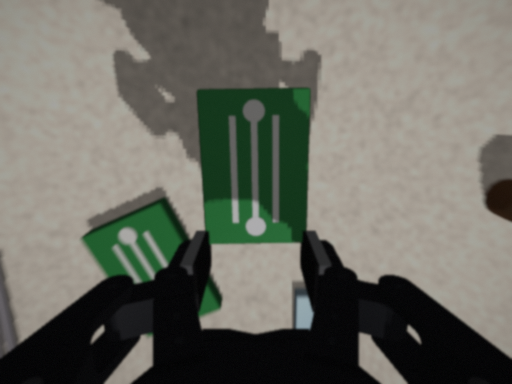

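```bash
python3 -m creep '{"fingers":[255,255,255,255,255,255,255,255,255,255],"dp":[[5,1,-25],[10,1.5,-55],[15,2,-85],[17,3,-110],[17,3.4,-130],[17,3.4,-143],[17,3.4,-151],[17,3.4,-151],[19,3.4,-151],[21,3.4,-151]],"twist":[0,0.007,0.007,0.007,0.007,0.007,0.007,0.007,0.007,0.007]}'
python3 - <<'E'
from h import *; import press
rel(press.T([0.5495,0.1065,1.599],(-71,-4,44)),yaw=0.028)
shot('scene','s3'); d=shot('wrist','w7')
im=cv2.imread('pics/s3.png'); cv2.imwrite('pics/s3c.png',cv2.resize(im[80:280,210:360],None,fx=4,fy=3,interpolation=cv2.INTER_CUBIC))
E
```

```text
clock: 14.3
ee_pos: [0.5555, 0.0349, 0.0437]
eef_rot: [1.189, 1.222, -1.189]
ft_force: [-0.1, -1.9, 2.8]
grip_width: 0.554
TCP [0.5555 0.0349 0.0437] yawY 0.0274 x [ 2.e-04 -2.e-04 -1.e+00] clock 14.3 grip 0.5541037546088492 F [-0.1 -1.9  2.8]
dp [-0.3  0.1 -0.8]
twist 3.141 world -3.141
twist -0.0006 world 0.001
twist 3.141 world -3.141
```

View pics/s3c.png

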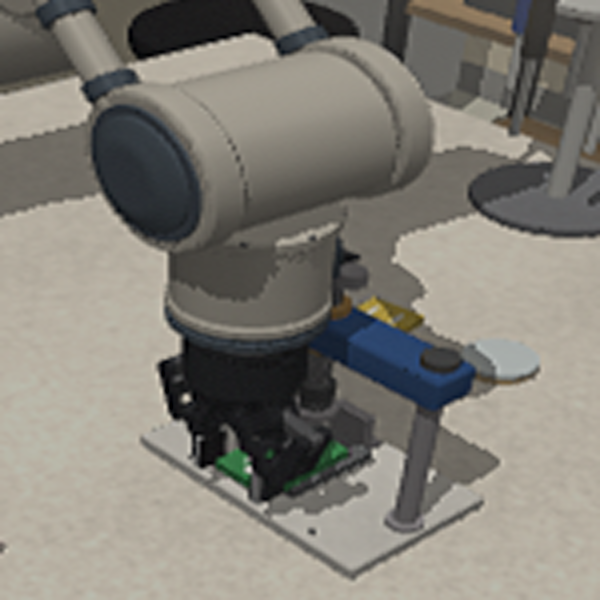

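View pics/w7.png

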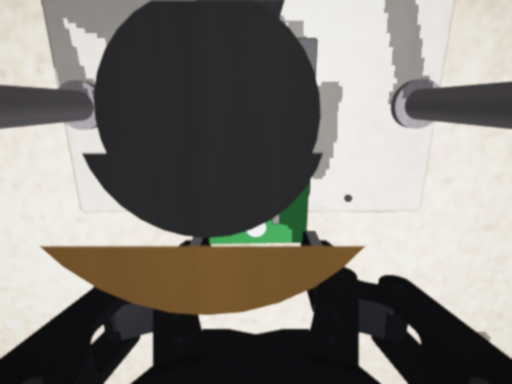

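```bash
python3 -m creep '{"fingers":[60,60,60,60,30,0,0,0,0,0],"dp":[[0,0,0],[0,0,0],[0,0,0],[0,0,25],[0,0,60],[0,0,85],[0,0,85],[0,0,85],[0,0,85],[0,0,85]],"twist":[0,0,0,0,0,-0.18,-0.36,-0.54,-0.72,-0.9]}'
python3 - <<'E'
from h import *; import press
rel(press.T([0.5495,0.1065,1.599],(-120,-4,20)),yaw=1.599)
shot('scene','s4')
im=cv2.imread('pics/s4.png'); cv2.imwrite('pics/s4c.png',cv2.resize(im[100:280,210:360],None,fx=5,fy=3.3,interpolation=cv2.INTER_CUBIC))
E
```

```text
clock: 15.65
ee_pos: [0.5577, -0.0495, 0.0438]
eef_rot: [0.499, 1.513, -0.499]
ft_force: [-0.3, 0.5, -0.0]
grip_width: 0.999
TCP [ 0.5577 -0.0495  0.0438] yawY 0.9339 x [-0.  0. -1.] clock 15.65 grip 0.9986208202866824 F [-0.3  0.5 -0. ]
dp [ 23.8  28.6 -22.2]
twist 2.4765 world -2.476
twist -0.6651 world 0.665
twist 2.4765 world -2.476
```

View pics/s4c.png

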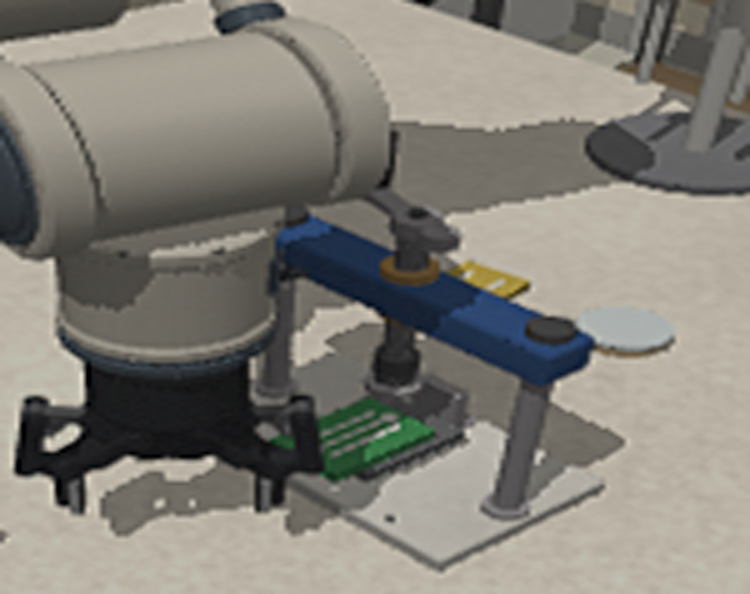

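```bash
python3 -m creep '{"fingers":[0,0,0,0,0,0,0,0,0,0],"dp":[[6,0,0],[12,0,0],[20,0,0],[26,0,0],[26,10,-8],[26,20,-15.5],[26,28,-22],[26,33,-25.5],[26,36,-28],[26,38,-29.6]],"twist":[-0.17,-0.34,-0.51,-0.665,-0.665,-0.665,-0.665,-0.665,-0.665,-0.665]}'
python3 - <<'E'
from h import *; import press
rel(press.T([0.5495,0.1065,1.599],(-95,-4,18)),yaw=1.599)
shot('wrist','w8');shot('scene','s5')
im=cv2.imread('pics/s5.png'); cv2.imwrite('pics/s5c.png',cv2.resize(im[100:280,210:360],None,fx=5,fy=3.3,interpolation=cv2.INTER_CUBIC))
E
```

```text
clock: 16.95
ee_pos: [0.5569, -0.0012, 0.0178]
eef_rot: [-0.017, 1.571, 0.017]
ft_force: [0.1, -0.5, 0.7]
grip_width: 1.001
TCP [ 0.5569 -0.0012  0.0178] yawY 1.5928 x [ 2.e-04 -1.e-04 -1.e+00] clock 16.95 grip 1.0013063245480436 F [ 0.1 -0.5  0.7]
dp [-0.2 12.9 -0.4]
twist 3.1354 world -3.135
twist -0.0062 world 0.006
twist 3.1354 world -3.135
```

View pics/s5c.png

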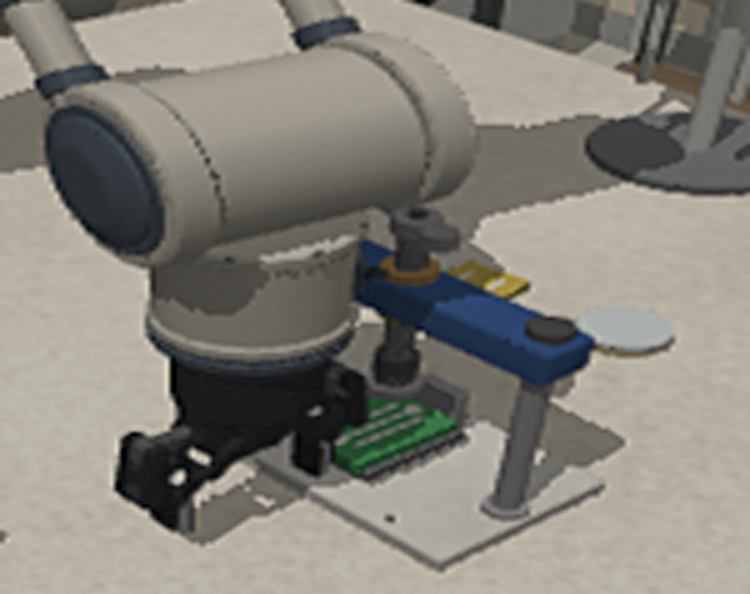

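View pics/w8.png

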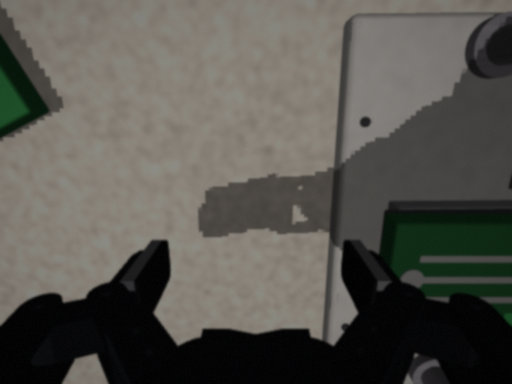

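Run:
```python
from h import *
d=load('s5')
for y in(-.09,-.07,-.05,.05,.07,.09,.11):
  for z in(.28,.32,.34,.36): print(y,z,proj(d,[.557,y,z])[0].round(0))
```

```text
-0.09 0.28 [227. 189.]
-0.09 0.32 [226. 173.]
-0.09 0.34 [226. 165.]
-0.09 0.36 [225. 156.]
-0.07 0.28 [235. 186.]
-0.07 0.32 [234. 170.]
-0.07 0.34 [234. 162.]
-0.07 0.36 [234. 153.]
-0.05 0.28 [242. 182.]
-0.05 0.32 [242. 166.]
-0.05 0.34 [242. 158.]
-0.05 0.36 [242. 149.]
0.05 0.28 [278. 165.]
0.05 0.32 [279. 150.]
0.05 0.34 [280. 142.]
0.05 0.36 [280. 134.]
0.07 0.28 [285. 162.]
0.07 0.32 [286. 147.]
0.07 0.34 [287. 139.]
0.07 0.36 [287. 131.]
0.09 0.28 [291. 159.]
0.09 0.32 [293. 144.]
0.09 0.34 [293. 136.]
0.09 0.36 [294. 128.]
0.11 0.28 [298. 156.]
0.11 0.32 [299. 141.]
0.11 0.34 [300. 133.]
0.11 0.36 [301. 125.]
```

```bash
python3 -m creep '{"fingers":[0,0,0,0,0,0,0,0,0,0],"dp":[[0,3,0],[0,6,0],[0,8,0],[0,10,0],[0,11,0],[0,12,0],[0,12.5,0],[0,13,0],[0,13.5,0],[0,14,0]],"twist":[-0.006,-0.006,-0.006,-0.006,-0.006,-0.006,-0.006,-0.006,-0.006,-0.006]}'
python3 - <<'E'
from h import *; import press
rel(press.T([0.5495,0.1065,1.599],(-88,-4,18)),yaw=1.599)
shot('wrist','w9')
E
```

```text
clock: 18.3
ee_pos: [0.5566, 0.0125, 0.0178]
eef_rot: [-0.022, 1.57, 0.022]
ft_force: [0.6, -5.9, 0.7]
grip_width: 1.003
TCP [0.5566 0.0125 0.0178] yawY 1.5991 x [ 3.e-04 -2.e-04 -1.e+00] clock 18.3 grip 1.0030340701352447 F [ 0.6 -5.9  0.7]
dp [-0.2  6.2 -0.5]
twist -3.1415 world 3.142
twist 0.0001 world -0.0
twist -3.1415 world 3.142
```

View pics/w9.png

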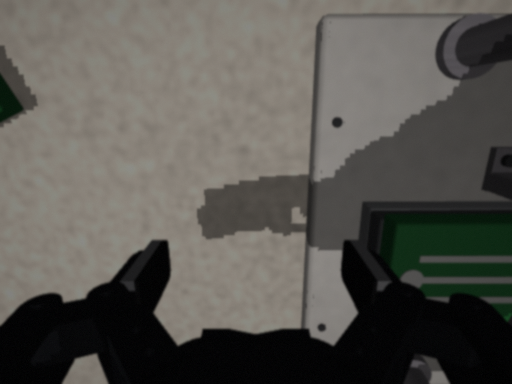

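Run:
```python
from h import *; import press
d=shot('wrist','w10');shot('scene','s6');shot('top','t6')
print(state()['ft_force'])
p=[0.5495,0.1065,1.599]
def P(uv,z):
    q=ray(d,*uv,z); c,s=np.cos(p[2]),np.sin(p[2]); e=q[:2]-p[:2]; return (np.array([c*e[0]+s*e[1],-s*e[0]+c*e[1]])*1000).round(1)
im=cv2.cvtColor(d['img'],cv2.COLOR_RGB2BGR)
cv2.imwrite('pics/w10c.png',cv2.resize(im[130:384,290:512],None,fx=3.5,fy=2.3,interpolation=cv2.INTER_CUBIC))
for uv,z in(((362,203),.04),((382,212),.052),((382,206),.04),((307,327),.016),((318,20),.016)): print(uv,z,P(uv,z))
im=cv2.imread('pics/s6.png'); cv2.imwrite('pics/s6c.png',cv2.resize(im[160:260,250:330],None,fx=9,fy=6,interpolation=cv2.INTER_CUBIC))
```

```text
[ 1.37618699 -4.5014049  -0.10955537]
(362, 203) 0.04 [-47.4  27.3]
(382, 212) 0.052 [-43.7  27.7]
(382, 206) 0.04 [-38.5  25.9]
(307, 327) 0.016 [-63.  -60.4]
(318, 20) 0.016 [-66.6 104.3]
```

View pics/w10c.png

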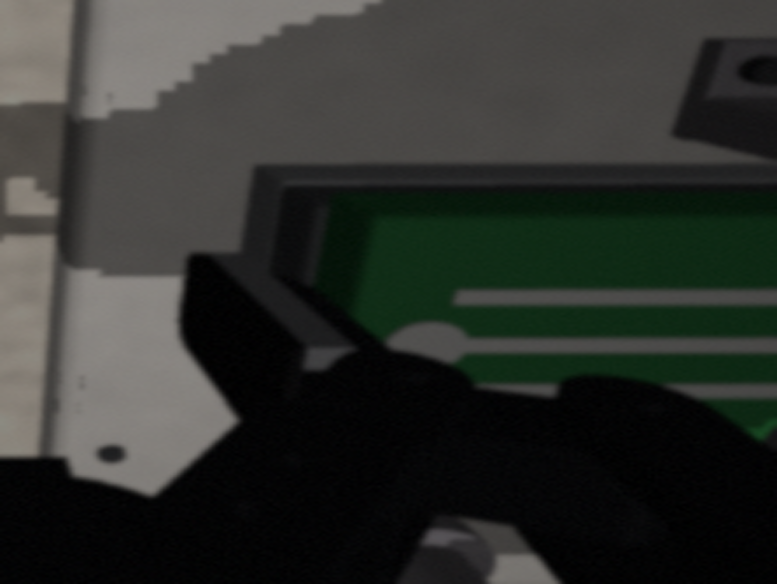

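View pics/s6c.png

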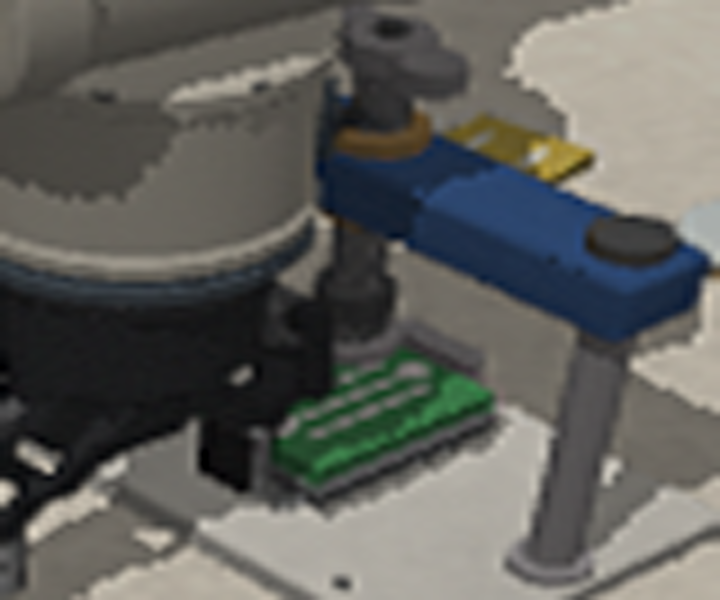

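Run:
```python
from h import *; import press
d=load('w10'); p=[0.5495,0.1065,1.599]
for P in [(22,26,60),(22,36,60),(22,26,28),(22,36,28),(22,26,16),(-38,26,40),(-38,26,52),(-65,107,16)]: print(P,proj(d,press.T(p,P))[0].round(1))
w=load('w4')
for P in [(38,26,40),(38,-26,40)]: print(P,((proj(w,press.T(p,P))[0]-[190,80])*3.8).round(0))
```

```text
(22, 26, 60) [566. 224.]
(22, 36, 60) [574.4 198.6]
(22, 26, 28) [497.9 197.3]
(22, 36, 28) [503. 177.]
(22, 26, 16) [479.5 190.1]
(-38, 26, 40) [383.1 205.7]
(-38, 26, 52) [395.6 215.9]
(-65, 107, 16) [321.9  13.2]
(38, 26, 40) [292. 121.]
(38, -26, 40) [418. 122.]
```

Run:
```python
from h import *; import press
d=load('s6'); p=[0.5495,0.1065,1.599]
def P(uv,z):
    q=ray(d,*uv,z); c,s=np.cos(p[2]),np.sin(p[2]); e=q[:2]-p[:2]; return (np.array([c*e[0]+s*e[1],-s*e[0]+c*e[1]])*1000).round(1)
g=lambda u,v:((u+.5)/9-.5+250,(v+.5)/6-.5+160)
print('ch rr',P(g(490,393),.052),'ch fr',P(g(318,470),.052),'base',P(g(498,415),.040),P(g(318,492),.040),'slab',P(g(200,525),.016))
print(proj(d,press.T(p,(-65,107,16))),proj(d,press.T(p,(-65,-107,16))),proj(d,press.T(p,(38,-26,52))))
im=cv2.imread('pics/t6.png'); cv2.imwrite('pics/t6c.png',cv2.resize(im[150:250,190:270],None,fx=6,fy=6,interpolation=cv2.INTER_CUBIC))
```

```text
ch rr [ 35.2 -28.6] ch fr [-38.6 -29.6] base [ 36.4 -32.4] [-39.4 -31.5] slab [-63.9  -8.2]
[[244.59585578 224.28707251]] [[297.76116773 269.73562682]] [[304.01841507 224.12534596]]
```

View pics/s6.png

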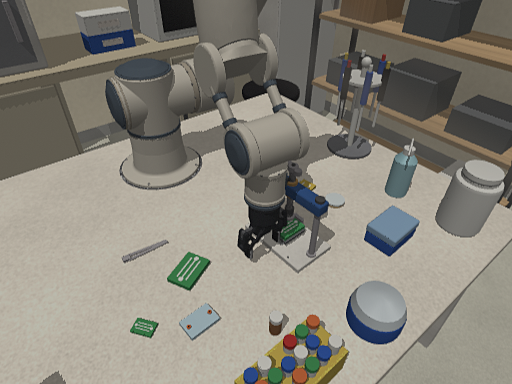

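Run:
```python
from h import *
for f in('w8','w10'):
    im=cv2.imread(f'pics/{f}.png')
    cv2.imwrite(f'pics/{f}d.png',cv2.resize(im[190:300,330:430],None,fx=7,fy=5,interpolation=cv2.INTER_CUBIC))
```

```text
(no output)
```

View pics/w8d.png

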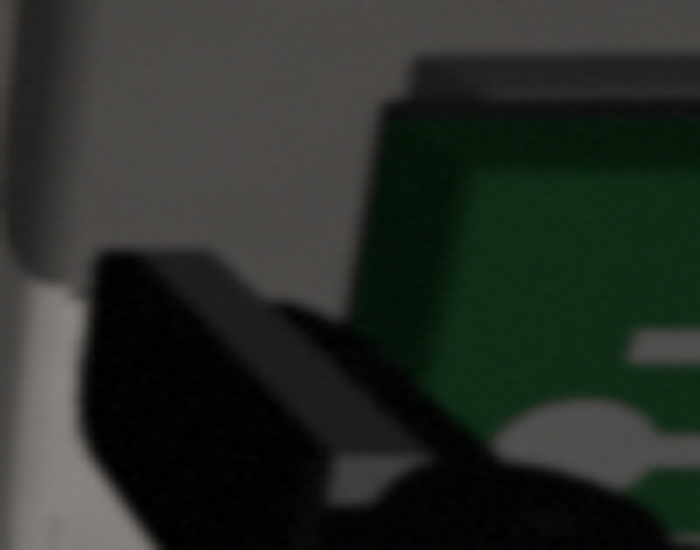

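View pics/w10d.png

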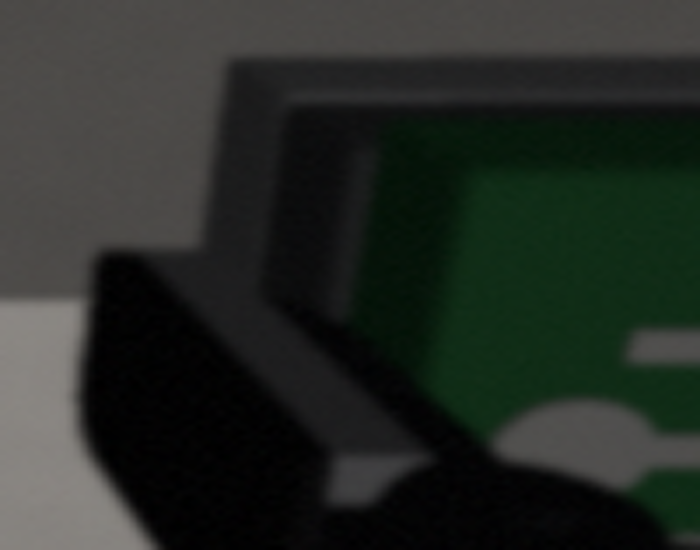

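Run:
```python
from h import *
d=load('w10'); s=state(); M=R.from_rotvec(s['eef_rot']).as_matrix(); t=s['ee_pos']
K=d['camera_matrix'];T=d['world_from_camera']
g=lambda u,v:((u+.5)/7-.5+330,(v+.5)/5-.5+190)
def toolray(uv):
    r=M.T@T[:3,:3]@np.linalg.solve(K,[*uv,1.0]); o=M.T@(T[:3,3]-t); return o*1000,r
for n,uv in dict(tipin=(100,250),tipmid=(150,250),tipout=(212,250),ridge0=(272,300),ridge1=(345,335),endback=(430,455),endin=(325,455),ridge2=(490,460)).items():
    o,r=toolray(g(*uv)); 
    print(n,[ (o+r*(zt-o[2])/r[2]).round(1) for zt in(-11,-8,-5)], [ (o+r*(x-o[0])/r[0]).round(1) for x in(-13,)])
```

```text
tipin [array([-16. ,  42.4, -11. ]), array([-9.9, 44.5, -8. ]), array([-3.9, 46.5, -5. ])] [array([-13. ,  43.4,  -9.5])]
tipmid [array([-16. ,  45.9, -11. ]), array([-9.9, 48. , -8. ]), array([-3.9, 50.2, -5. ])] [array([-13. ,  46.9,  -9.5])]
tipout [array([-16. ,  50.1, -11. ]), array([-9.9, 52.5, -8. ]), array([-3.9, 54.9, -5. ])] [array([-13. ,  51.3,  -9.5])]
ridge0 [array([-25.9,  50.5, -11. ]), array([-20.3,  52.9,  -8. ]), array([-14.7,  55.3,  -5. ])] [array([-13. ,  56.1,  -4.1])]
ridge1 [array([-32.1,  52.7, -11. ]), array([-26.8,  55.2,  -8. ]), array([-21.5,  57.7,  -5. ])] [array([-13. ,  61.7,  -0.2])]
endback [array([-49.6,  50.1, -11. ]), array([-45.1,  52.5,  -8. ]), array([-40.6,  54.9,  -5. ])] [array([-13. ,  69.6,  13.6])]
endin [array([-49.6,  44.6, -11. ]), array([-45.1,  46.7,  -8. ]), array([-40.7,  48.8,  -5. ])] [array([-13. ,  61.9,  13.6])]
ridge2 [array([-50.2,  53. , -11. ]), array([-45.8,  55.5,  -8. ]), array([-41.3,  58. ,  -5. ])] [array([-13. ,  74.1,  14.2])]
```

```bash
python3 -m creep '{"fingers":[0,0,0,0,0,0,0,0,0,0],"dp":[[0,-8,0],[0,-12,0],[6.5,-12,0],[6.5,-9,0],[6.5,-7,0],[6.5,-5,0],[6.5,-3.5,0],[6.5,-2,0],[6.5,-1,0],[6.5,-0.5,0]],"twist":[0,0,0,0,0,0,0,0,0,0]}'
python3 - <<'E'
from h import *; import press
rel(press.T([0.5495,0.1065,1.599],(-94,-4,12)),yaw=1.599)
d=shot('wrist','w11')
im=cv2.imread('pics/w11.png')
cv2.imwrite('pics/w11d.png',cv2.resize(im[190:300,330:430],None,fx=7,fy=5,interpolation=cv2.INTER_CUBIC))
E
```

```text
clock: 19.75
ee_pos: [0.5565, 0.0121, 0.0113]
eef_rot: [-0.022, 1.571, 0.022]
ft_force: [0.2, -1.5, 0.5]
grip_width: 1.001
TCP [0.5565 0.0121 0.0113] yawY 1.599 x [ 1.e-04 -1.e-04 -1.e+00] clock 19.75 grip 1.001460596488227 F [ 0.2 -1.5  0.5]
dp [-0.7  0.6 -0.4]
twist -3.1415 world 3.142
twist 0.0 world -0.0
twist -3.1415 world 3.142
```

View pics/w11d.png

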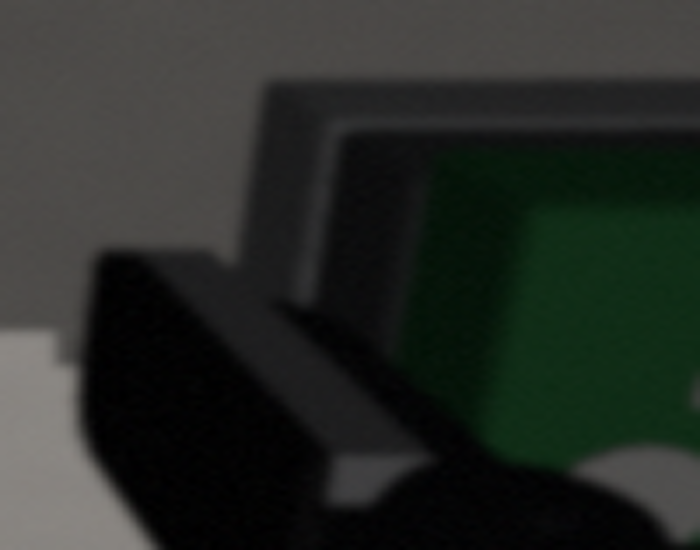

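```bash
cat > corner.py <<'E'
from h import *; import press,sys
p=[0.5495,0.1065,1.599]
def PF(d,uv,z):
    q=ray(d,*uv,z); c,s=np.cos(p[2]),np.sin(p[2]); e=q[:2]-p[:2]; return (np.array([c*e[0]+s*e[1],-s*e[0]+c*e[1]])*1000).round(1)
g=lambda u,v,fx=7,fy=5,ox=330,oy=190:((u+.5)/fx-.5+ox,(v+.5)/fy-.5+oy)
E
python3 - <<'E'
from corner import *
for f,b,bt,c in(('w10',(230,60),(284,97),(470,165)),('w11',(267,82),(335,125),(530,203))):
    d=load(f); print(f,'basebot',PF(d,g(*b),.028),'basetop',PF(d,g(*bt),.04),'chtop',PF(d,g(*c),.052))
E
```

```text
w10 basebot [-42.6  23.8] basetop [-43.5  24.5] chtop [-37.2  23.1]
w11 basebot [-42.9  24. ] basetop [-43.3  24.5] chtop [-37.2  22.9]
```

```bash
python3 -m creep '{"fingers":[0,0,0,0,0,0,0,0,0,0],"dp":[[0,-6,0],[-10.5,-6,0],[-10.5,-2,0],[-10.5,0,0],[-10.5,1,0],[-10.5,1.8,0],[-10.5,2.5,0],[-10.5,3,0],[-10.5,3.5,0],[-10.5,4,0]],"twist":[0,0,0,0,0,0,0,0,0,0]}'
python3 - <<'E'
from corner import *
rel(press.T(p,(-89,-4,22)),yaw=1.599)
d=shot('wrist','w12')
im=cv2.imread('pics/w12.png')
cv2.imwrite('pics/w12d.png',cv2.resize(im[190:300,330:430],None,fx=7,fy=5,interpolation=cv2.INTER_CUBIC))
E
```

```text
clock: 21.05
ee_pos: [0.557, 0.0132, 0.0221]
eef_rot: [-0.026, 1.57, 0.02]
ft_force: [-2.2, -43.0, 7.8]
grip_width: 1.001
TCP [0.557  0.0132 0.0221] yawY 1.6 x [ 0.001  -0.0038 -1.    ] clock 21.05 grip 1.0012378760366498 F [ -2.2 -43.    7.8]
dp [ 0.1  4.5 -0.8]
twist -3.1406 world 3.141
twist 0.001 world -0.001
twist -3.1406 world 3.141
```

View pics/w12d.png

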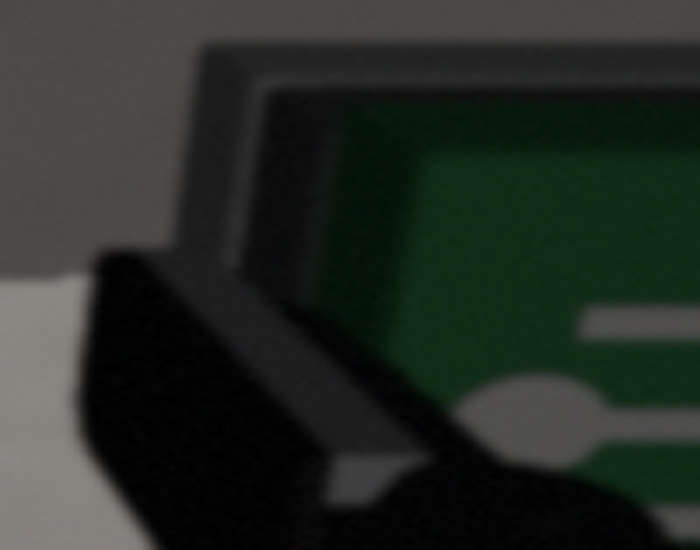

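```bash
python3 -m creep '{"fingers":[0,0,0,0,0,0,0,0,0,0],"dp":[[0,-4,0],[0,-10,0],[0,-20,0],[0,-25,0],[0,-25,0],[0,-25,0],[0,-25,0],[0,-25,0],[0,-25,0],[0,-25,0]],"twist":[0,0,0,0,0,0,0,0,0,0]}'
python3 - <<'E'
from corner import *
rel(press.T(p,(-89,-4,22)),yaw=1.599)
for f,b,bt,c in(('w12',(205,45),(262,85),(420,147)),):
    d=load(f); print(f,'basebot',PF(d,g(*b),.028),'basetop',PF(d,g(*bt),.04),'chtop',PF(d,g(*c),.052))
d=shot('wrist','w13');shot('scene','s7')
im=cv2.imread('pics/w13.png')
cv2.imwrite('pics/w13c.png',cv2.resize(im[160:360,330:512],None,fx=4,fy=3,interpolation=cv2.INTER_CUBIC))
im=cv2.imread('pics/s7.png'); cv2.imwrite('pics/s7c.png',cv2.resize(im[160:260,250:330],None,fx=9,fy=6,interpolation=cv2.INTER_CUBIC))
E
```

```text
clock: 22.35
ee_pos: [0.5571, -0.0088, 0.0218]
eef_rot: [-0.022, 1.571, 0.022]
ft_force: [0.0, 0.9, 0.3]
grip_width: 1.002
TCP [ 0.5571 -0.0088  0.0218] yawY 1.5991 x [-0. -0. -1.] clock 22.35 grip 1.0022007979479732 F [0.  0.9 0.3]
dp [-0.2 26.5 -0.3]
twist -3.1415 world 3.142
twist 0.0001 world -0.0
twist -3.1415 world 3.142
w12 basebot [-42.3  23.7] basetop [-42.6  23.8] chtop [-37.4  22.7]
```

View pics/w13c.png

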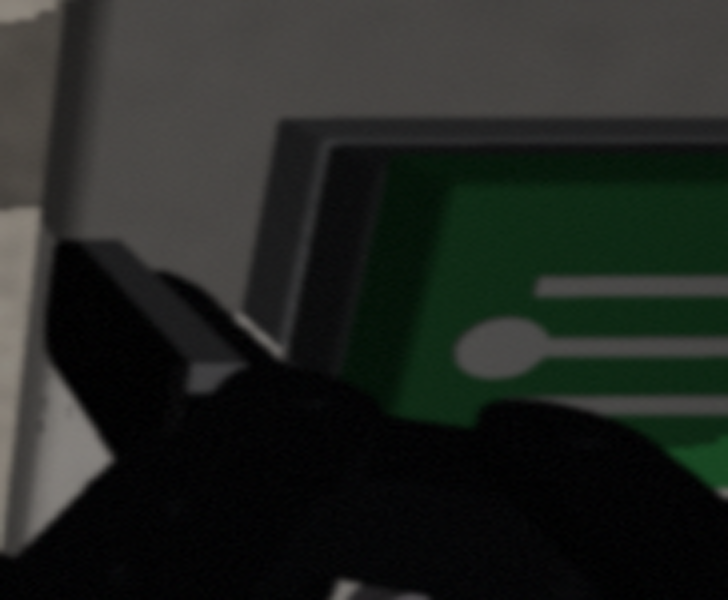

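View pics/s7c.png

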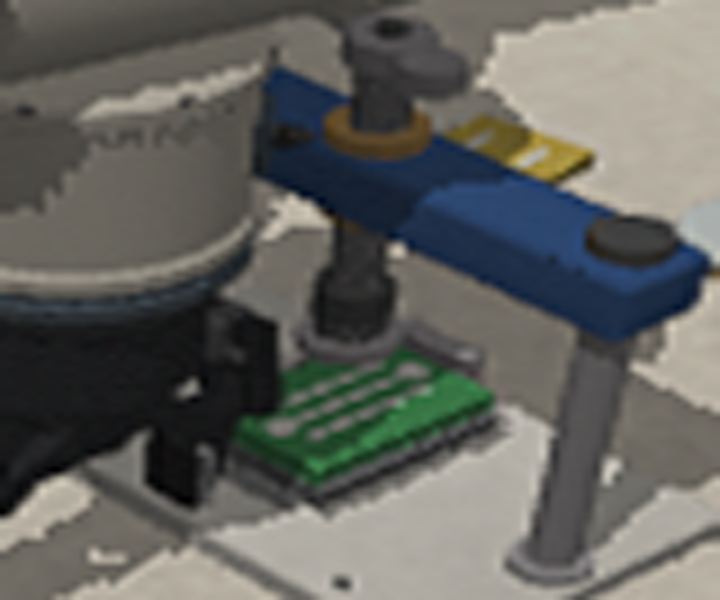

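```bash
python3 -m creep '{"fingers":[0,0,0,0,0,0,0,0,0,0],"dp":[[-20,0,0],[-60,0,0],[-90,0,0],[-90,0,0],[-90,0,0],[-90,0,0],[-90,0,0],[-90,0,0],[-90,0,0],[-90,0,0]],"twist":[0,0,0,0,0,0,0,0,0,0]}'
python3 - <<'E'
from corner import *
rel(press.T(p,(-89,-4,22)),yaw=1.599)
d=shot('wrist','w14')
im=cv2.imread('pics/w14.png')
cv2.imwrite('pics/w14c.png',cv2.resize(im[100:300,312:512],None,fx=4,fy=3,interpolation=cv2.INTER_CUBIC))
for P in [(-38,26,40),(38,26,40),(38,-26,40),(-38,-26,40),(38,26,60),(38,19,60),(38,-15,60),(22,26,60),(34,26,60)]: print(P,(proj(d,press.T(p,P))[0]-[312,100])*[4,3])
E
```

```text
clock: 23.7
ee_pos: [0.5571, -0.0088, 0.1117]
eef_rot: [-0.022, 1.571, 0.022]
ft_force: [-0.2, -0.4, -0.5]
grip_width: 0.997
TCP [ 0.5571 -0.0088  0.1117] yawY 1.599 x [-1.e-04  0.e+00 -1.e+00] clock 23.7 grip 0.9971838766993306 F [-0.2 -0.4 -0.5]
dp [89.7 26.5 -0.3]
twist -3.1415 world 3.142
twist 0.0 world -0.0
twist -3.1415 world 3.142
(-38, 26, 40) [187.95388174 190.19764479]
(38, 26, 40) [594.41324404 190.28757738]
(38, -26, 40) [541.7920792  382.33525731]
(-38, -26, 40) [161.36328819 382.22222288]
(38, 26, 60) [673.3285313  207.90675144]
(38, 19, 60) [664.32646844 237.70631789]
(38, -15, 60) [623.04323988 374.36636263]
(22, 26, 60) [579.51210485 207.8853415 ]
(34, 26, 60) [649.87377282 207.90139881]
```

View pics/w14c.png

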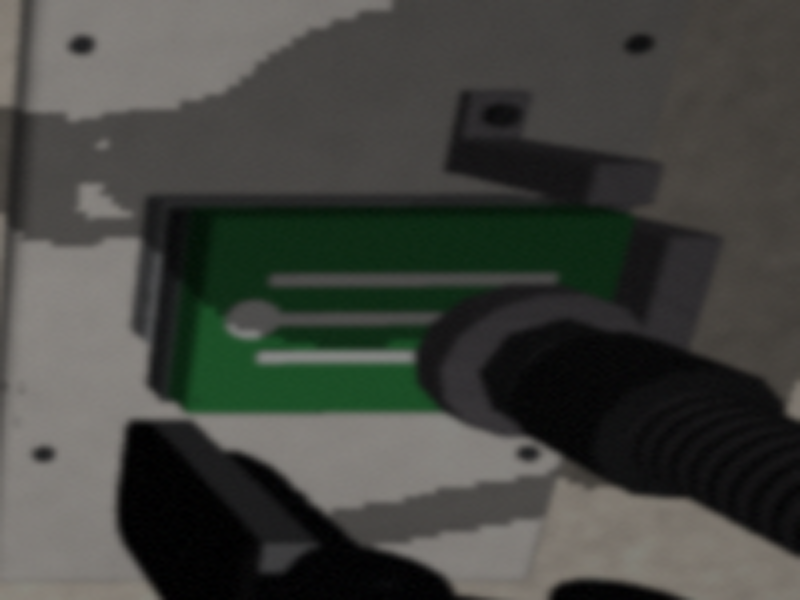

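```bash
cat > ov.py <<'E'
from corner import *
def box(d,im,x,y,z0,z1,hx,hy,col,sc,off,yaw=0):
    c,s=np.cos(yaw),np.sin(yaw)
    def q(a,b,z):
        u=proj(d,press.T(p,(x+c*a-s*b,y+s*a+c*b,z)))[0]; return tuple(int(round(v)) for v in (u-off)*sc)
    cs=[(-hx,-hy),(-hx,hy),(hx,hy),(hx,-hy)]
    for i in range(4):
        a,b=cs[i],cs[(i+1)%4]
        for z in(z0,z1): cv2.line(im,q(*a,z),q(*b,z),col,1,cv2.LINE_AA)
        cv2.line(im,q(*a,z0),q(*a,z1),col,1,cv2.LINE_AA)
E
python3 - <<'E'
from ov import *
d=load('w14'); im=cv2.imread('pics/w14.png')[100:300,312:512]
im=cv2.resize(im,None,fx=4,fy=4,interpolation=cv2.INTER_CUBIC)[:600]
sc,off=np.array([4,4]),np.array([312,100])-.5+.125
im=cv2.convertScaleAbs(im,alpha=1.8)
box(d,im,0,0,16,28,39,20,(255,0,255),sc,off)
box(d,im,0,0,28,40,38,26,(0,0,255),sc,off)
box(d,im,0,-3,40,52,38,26,(0,255,255),sc,off)
cv2.imwrite('pics/w14o.png',im)
E
```

```text
(no output)
```

View pics/w14o.png

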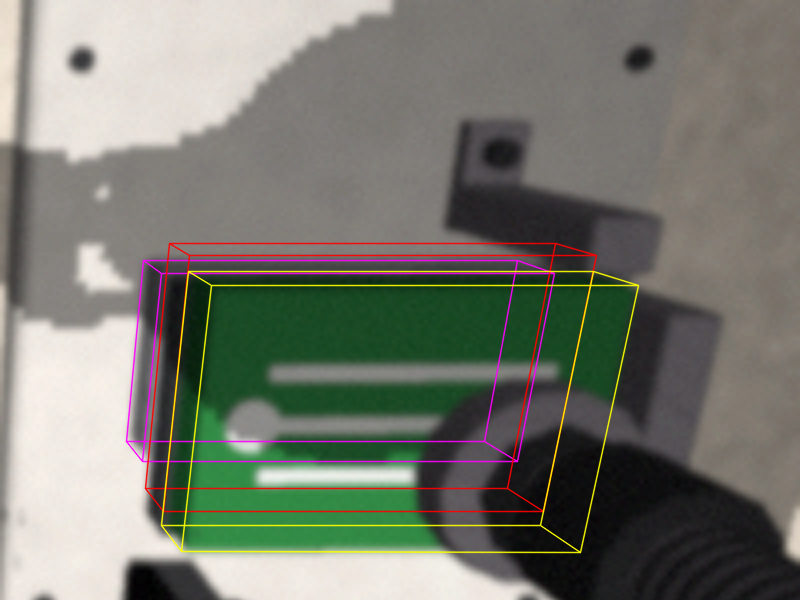

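```bash
python3 -m creep '{"fingers":[0,0,0,0,0,0,0,0,0,0],"dp":[[20,0,30],[60,0,58],[94,10,58],[94,35,58],[94,49.5,58],[94,49.5,54],[94,49.5,49],[94,49.5,45],[94,49.5,42],[94,49.5,40]],"twist":[0,0,0,0,0,0,0,0,0,0]}'
python3 - <<'E'
from ov import *
rel(press.T(p,(-66,-37,18)),yaw=1.599)
d=shot('wrist','w15')
shot('scene','s8')
im=cv2.imread('pics/s8.png'); cv2.imwrite('pics/s8c.png',cv2.resize(im[140:280,230:340],None,fx=7,fy=4.3,interpolation=cv2.INTER_CUBIC))
E
```

```text
clock: 25.0
ee_pos: [0.5955, 0.0415, 0.0178]
eef_rot: [-0.022, 1.571, 0.022]
ft_force: [0.5, -0.1, 0.3]
grip_width: 0.998
TCP [0.5955 0.0415 0.0178] yawY 1.5987 x [ 0. -0. -1.] clock 25.0 grip 0.9979532802680678 F [ 0.5 -0.1  0.3]
dp [-0.2  0.3 -7.1]
twist 3.1413 world -3.141
twist -0.0003 world 0.0
twist 3.1413 world -3.141
```

View pics/w15.png

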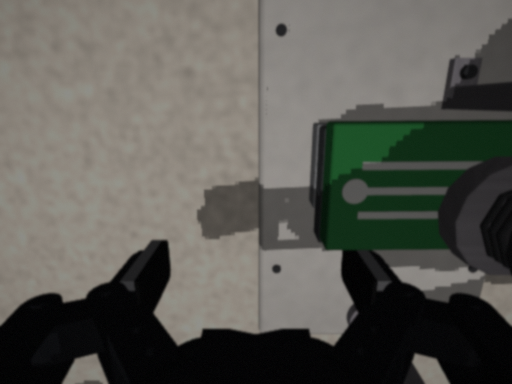

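View pics/s8c.png

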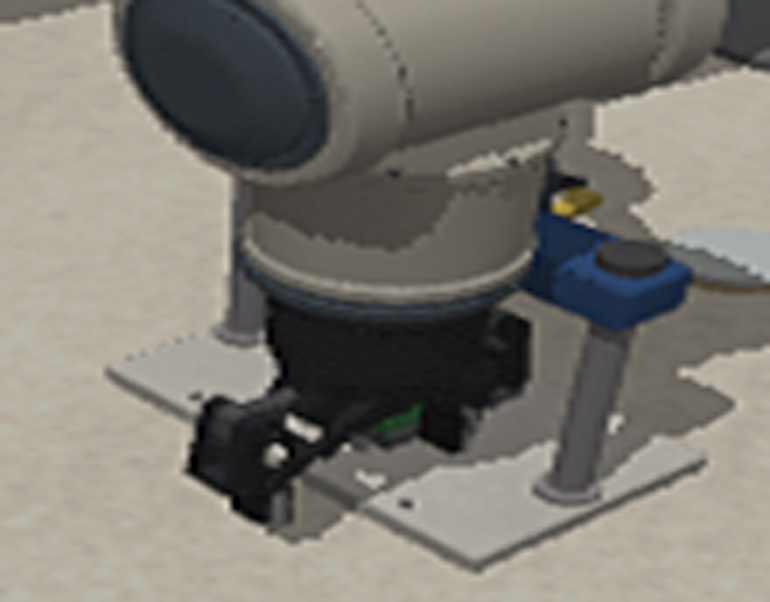

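```bash
python3 -m creep '{"fingers":[0,0,0,0,0,0,0,0,0,0],"dp":[[0,0,-1],[0,0,-2],[0,0,-3],[0,0,-3.7],[0,0,-4.3],[0,0,-4.8],[0,0,-5.3],[0,0,-5.7],[0,0,-6],[0,0,-6]],"twist":[0,0,0,0,0,0,0,0,0,0]}'
python3 - <<'E'
from ov import *
rel(press.T(p,(-66,-37,18)),yaw=1.599); print(state()['torque'])
d=shot('wrist','w16')
im=cv2.imread('pics/w16.png')[90:290,312:512]
im=cv2.resize(im,None,fx=4,fy=4,interpolation=cv2.INTER_CUBIC)[:600]
sc,off=np.array([4,4]),np.array([312,90])-.5+.125
im=cv2.convertScaleAbs(im,alpha=1.5)
box(d,im,0,0,28,40,38,26,(0,0,255),sc,off)
box(d,im,0,0,40,52,38,26,(0,255,255),sc,off)
cv2.imwrite('pics/w16o.png',im)
E
```

```text
clock: 26.35
ee_pos: [0.5896, 0.0416, 0.0178]
eef_rot: [-0.022, 1.571, 0.022]
ft_force: [1.5, -0.5, 0.3]
grip_width: 1.001
TCP [0.5896 0.0416 0.0178] yawY 1.599 x [-1.e-04 -0.e+00 -1.e+00] clock 26.35 grip 1.0005531703112545 F [ 1.5 -0.5  0.3]
dp [-0.2  0.  -1.3]
twist -3.1416 world 3.142
twist 0.0 world -0.0
twist -3.1416 world 3.142
[-0.16319293 -0.19122174 -0.0771386 ]
```

View pics/w16o.png

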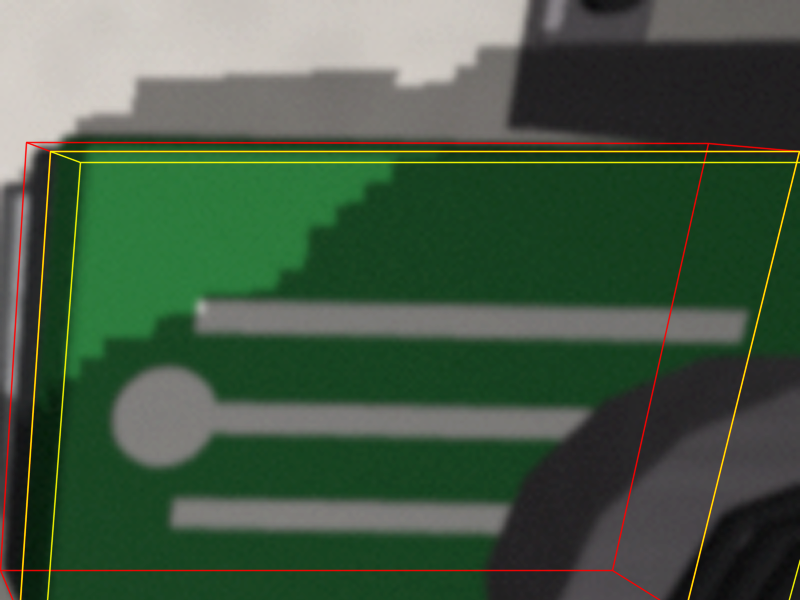

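```bash
python3 -m creep '{"fingers":[0,0,0,0,0,0,0,0,0,0],"dp":[[0,0,-0.2],[0,0,-0.4],[0,0,-0.5],[0,0,-0.6],[0,0,-0.7],[0,0,-0.8],[0,0,-0.9],[0,0,-1],[0,0,-1.1],[0,0,-1.2]],"twist":[0,0,0,0,0,0,0,0,0,0]}'
python3 - <<'E'
from ov import *
rel(press.T(p,(-66,-37,18)),yaw=1.599); print(state()['torque'])
E
```

```text
clock: 27.65
ee_pos: [0.5885, 0.0416, 0.0178]
eef_rot: [-0.022, 1.571, 0.022]
ft_force: [0.9, -0.8, 0.2]
grip_width: 1.001
TCP [0.5885 0.0416 0.0178] yawY 1.5991 x [-0. -0. -1.] clock 27.65 grip 1.0006529348593958 F [ 0.9 -0.8  0.2]
dp [-0.2  0.  -0.1]
twist -3.1415 world 3.142
twist 0.0001 world -0.0
twist -3.1415 world 3.142
[-0.20926698 -0.20557496 -0.10514034]
```

```bash
python3 -m creep '{"fingers":[0,0,0,0,0,0,0,0,0,0],"dp":[[0,-8,6],[0,-40,6],[0,-46,-15],[0,-46,-30],[0,-40,-30],[0,-34,-30],[0,-31,-30],[0,-29.5,-30],[0,-28.7,-30],[0,-28.2,-30]],"twist":[0,0,0,0,0,0,0,0,0,0]}'
python3 - <<'E'
from ov import *
rel(press.T(p,(-94,-8,18)),yaw=1.599); print(state()['torque'])
d=shot('wrist','w17')
im=cv2.imread('pics/w17.png')[140:340,352:512]
im=cv2.resize(im,None,fx=5,fy=4,interpolation=cv2.INTER_CUBIC)[:600]
sc,off=np.array([5,4]),np.array([352,140])-.5+.125
im=cv2.convertScaleAbs(im,alpha=1.8)
box(d,im,0,0,28,40,38,26,(0,0,255),sc,off)
box(d,im,0,0,40,52,38,26,(0,255,255),sc,off)
cv2.imwrite('pics/w17o.png',im)
E
```

```text
clock: 28.9
ee_pos: [0.5604, 0.0119, 0.018]
eef_rot: [-0.023, 1.569, 0.021]
ft_force: [4.4, -9.8, 0.2]
grip_width: 0.996
TCP [0.5604 0.0119 0.018 ] yawY 1.599 x [ 1.9e-03 -8.0e-04 -1.0e+00] clock 28.9 grip 0.9955625347372341 F [ 4.4 -9.8  0.2]
dp [ 0.   0.9 -0.2]
twist 3.1416 world -3.142
twist -0.0 world 0.0
twist 3.1416 world -3.142
[-1.3550436  -0.5480148  -0.31054274]
```

View pics/w17o.png

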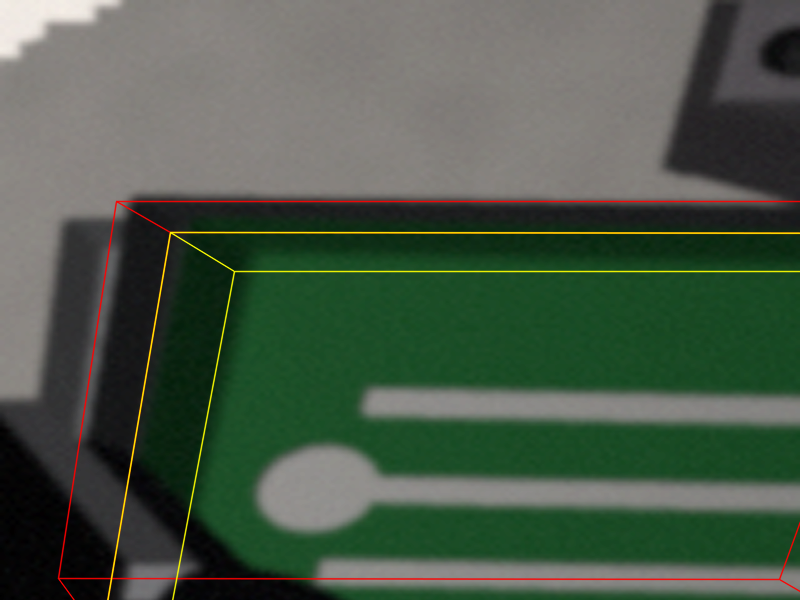

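Run:
```python
from h import *
print(ray(load('top0'),278,155,.03),ray(load('scene0'),275,333,.0), ray(load('w4'),370,245,.0))
rel([0.6206,-0.264,0.10],yaw=.05)
M=R.from_rotvec(state()['eef_rot']).as_matrix(); print((M.T@np.array([0,-.1,0])*1000).round(1))
```

```text
[ 0.72595452 -0.09870843  0.03      ] [ 0.7449134 -0.1071048  0.       ] [ 0.73612947 -0.09995374  0.        ]
TCP [0.5605 0.0119 0.018 ] yawY 1.5989 x [ 2.e-03 -8.e-04 -1.e+00] clock 28.95 grip 1.0003368459940856 F [ 2.8 -8.4  0.2]
dp [ -81.6 -277.5   52.5]
twist -1.5927 world 1.593
twist 1.5489 world -1.549
twist -1.5927 world 1.593
[   0.1 -100.    -2.8]
```

```bash
python3 -m creep '{"fingers":[0,0,0,0,60,60,60,60,60,60],"dp":[[0,-20,0],[-20,-60,5],[-45,-110,15],[-70,-160,25],[-82,-205,35],[-82,-240,45],[-82,-265,50],[-82,-277.5,52.5],[-82,-277.5,52.5],[-82,-277.5,52.5]],"twist":[0,0.18,0.36,0.54,0.72,0.9,1.08,1.26,1.44,1.549]}'
python3 - <<'E'
from h import *
d=shot('wrist','w18')
rel([0.6206,-0.264,0.002],yaw=.05)
[print('b',x) for x in rect(d,bmask(d),.012)]
E
```

```text
clock: 30.2
ee_pos: [0.6188, -0.2647, 0.0995]
eef_rot: [1.176, 1.231, -1.177]
ft_force: [1.1, 0.0, -0.4]
grip_width: 0.771
TCP [ 0.6189 -0.2645  0.0995] yawY 0.0398 x [-7.e-04  4.e-04 -1.e+00] clock 30.25 grip 0.7607388251175949 F [ 0.1  0.2 -0. ]
dp [97.5  1.8 -0.4]
twist 3.1314 world -3.131
twist -0.0102 world 0.01
twist 3.1314 world -3.131
b (array([255.1, 147. ]), [array([ 618.9, -223. ]), array([50.7, 73.7]), np.float64(2.6)])
```

View pics/w18.png

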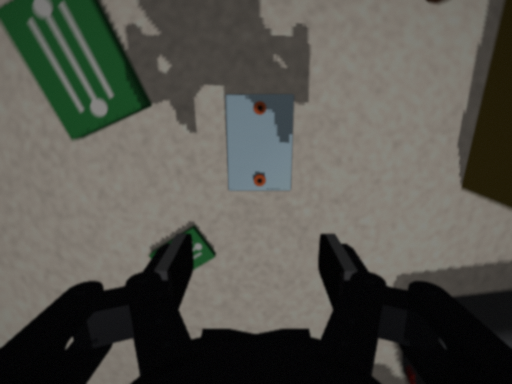

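```bash
python3 -m creep '{"fingers":[60,60,60,60,255,255,255,255,255,255],"dp":[[40,1.5,0],[75,1.5,0],[93,1.5,0],[97.5,1.5,0],[97.5,1.5,0],[97.5,1.5,0],[97.5,1.5,0],[90,1.5,0],[60,1.5,0],[30,1.5,0]],"twist":[-0.01,-0.01,-0.01,-0.01,-0.01,-0.01,-0.01,-0.01,-0.01,-0.01]}'
python3 - <<'E'
from corner import *
d=shot('wrist','w19')
rel(press.T(p,(-71,-3,57)),yaw=.028)
m=bmask(d); m[262:]=0
for z in(.074,.077,.080): print([x for x in rect(d,m,z) if x[1][1][0]>30])
E
```

```text
clock: 31.5
ee_pos: [0.621, -0.2632, 0.0709]
eef_rot: [1.165, 1.237, -1.165]
ft_force: [-0.4, 0.2, -0.1]
grip_width: 0.568
TCP [ 0.6228 -0.2641  0.0752] yawY 0.0602 x [ 0.0045 -0.0023 -1.    ] clock 31.55 grip 0.5614117456072263 F [ 3.3 -0.5  4.5]
dp [  17.2  -50.2 -303.3]
twist -3.1094 world 3.109
twist 0.0322 world -0.032
twist -3.1094 world 3.109
[(array([243.6, 223. ]), [array([ 616.4, -249.6]), array([47.3, 26.1]), np.float64(4.2)])]
[(array([243.6, 223. ]), [array([ 616.4, -248.3]), array([46.2, 25.6]), np.float64(4.2)])]
[(array([243.6, 223. ]), [array([ 616.4, -247. ]), array([45.2, 25. ]), np.float64(4.2)])]
```

View pics/w19.png

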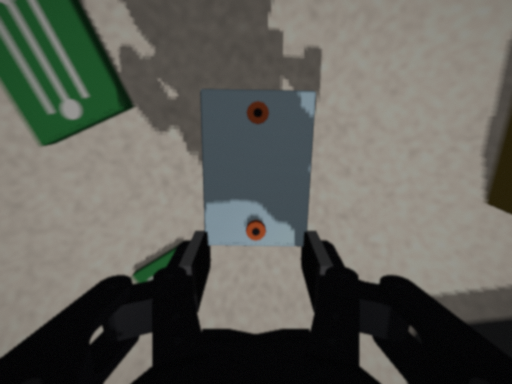

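```bash
python3 -m creep '{"fingers":[255,255,255,255,255,255,255,255,255,255],"dp":[[0,-10,-40],[0,-20,-85],[4,-32,-130],[8,-42,-175],[10,-48,-215],[10,-52,-250],[10,-52,-275],[10,-52,-293],[10,-52,-302],[12,-52,-302]],"twist":[0.01,0.024,0.024,0.024,0.024,0.024,0.024,0.024,0.024,0.024]}'
python3 - <<'E'
from corner import *
rel(press.T(p,(-71,-1.5,55.7)),yaw=.028)
shot('scene','s9')
im=cv2.imread('pics/s9.png'); cv2.imwrite('pics/s9c.png',cv2.resize(im[140:280,230:340],None,fx=7,fy=4.3,interpolation=cv2.INTER_CUBIC))
E
```

```text
clock: 32.8
ee_pos: [0.5513, 0.0351, 0.0579]
eef_rot: [1.183, 1.226, -1.182]
ft_force: [0.6, -0.3, -0.7]
grip_width: 0.565
TCP [0.5513 0.0351 0.0579] yawY 0.0364 x [ 5.e-04 -1.e-04 -1.e+00] clock 32.8 grip 0.5650090386951003 F [ 0.6 -0.3 -0.7]
dp [ 2.2  1.7 -0.5]
twist -3.1332 world 3.133
twist 0.0084 world -0.008
twist -3.1332 world 3.133
```

View pics/s9c.png

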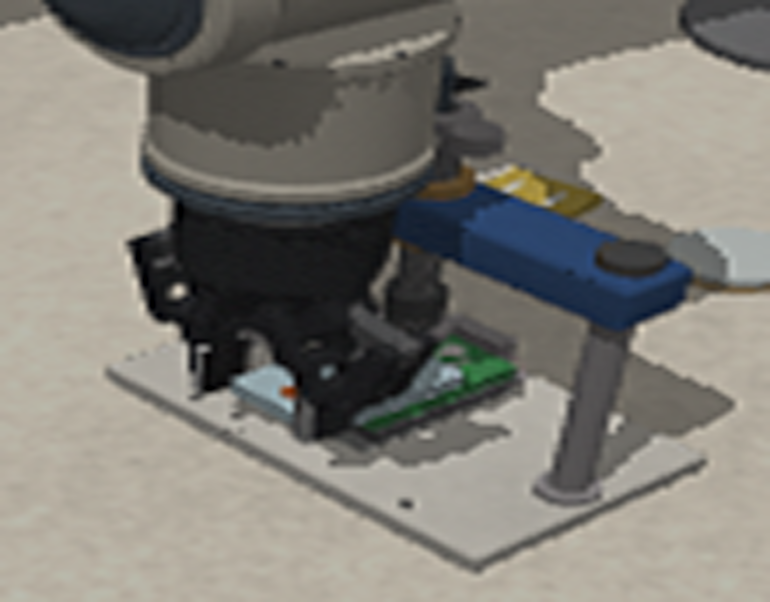

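```bash
python3 -m creep '{"fingers":[255,255,60,60,60,30,0,0,0,0],"dp":[[1,1.5,0],[2.2,1.5,0],[2.2,1.5,0],[2.2,1.5,0],[2.2,1.5,25],[2.2,1.5,60],[2.2,1.5,85],[2.2,1.5,85],[2.2,1.5,85],[2.2,1.5,85]],"twist":[0.008,0.008,0.008,0.008,0.008,0.008,-0.17,-0.35,-0.53,-0.71]}'
python3 - <<'E'
from corner import *
rel(press.T(p,(-125,-4,24)),yaw=1.599)
shot('scene','s10')
im=cv2.imread('pics/s10.png'); cv2.imwrite('pics/s10c.png',cv2.resize(im[140:280,230:340],None,fx=7,fy=4.3,interpolation=cv2.INTER_CUBIC))
E
```

```text
clock: 34.1
ee_pos: [0.5557, -0.05, 0.0556]
eef_rot: [0.64, 1.474, -0.64]
ft_force: [0.0, -0.2, -0.8]
grip_width: 1.001
TCP [ 0.5557 -0.05    0.0556] yawY 0.7517 x [ 1.e-04  0.e+00 -1.e+00] clock 34.1 grip 1.0009920732968616 F [ 0.  -0.2 -0.8]
dp [ 31.6  22.6 -22.2]
twist 2.2943 world -2.294
twist -0.8473 world 0.847
twist 2.2943 world -2.294
```

View pics/s10c.png

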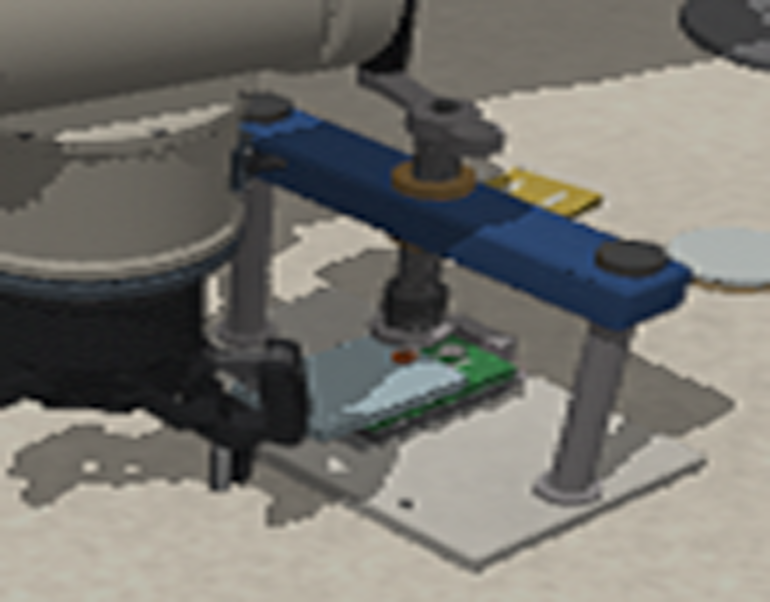

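```bash
python3 -m creep '{"fingers":[0,0,0,0,0,0,0,0,0,0],"dp":[[6,0,0],[14,0,0],[22,2,-2],[28,8,-8],[31.5,16,-16],[31.5,23,-23],[31.5,29,-29.5],[31.5,34,-35],[31.5,38,-39.5],[31.5,40.5,-42.4]],"twist":[-0.18,-0.36,-0.54,-0.72,-0.847,-0.847,-0.847,-0.847,-0.847,-0.847]}'
python3 - <<'E'
from corner import *
rel(press.T(p,(-94.2,-4,24)),yaw=1.599)
shot('wrist','w20')
E
```

```text
clock: 35.4
ee_pos: [0.5567, 0.0091, 0.0242]
eef_rot: [-0.017, 1.57, 0.017]
ft_force: [-0.4, -0.5, -0.1]
grip_width: 1.0
TCP [0.5567 0.0091 0.0242] yawY 1.5926 x [ 2.e-04 -1.e-04 -1.e+00] clock 35.4 grip 0.9999459701500677 F [-0.4 -0.5 -0.1]
dp [ 0.2  3.4 -0.5]
twist 3.1352 world -3.135
twist -0.0064 world 0.006
twist 3.1352 world -3.135
```

View pics/w20.png

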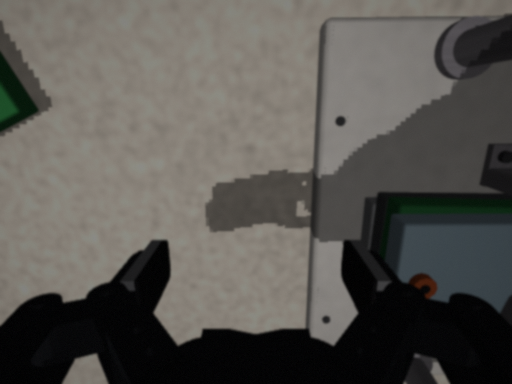

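```bash
python3 -m creep '{"fingers":[0,0,0,0,0,0,0,0,0,0],"dp":[[0,1,0],[0,1.7,0],[0,2.2,0],[0,2.6,0],[0,2.9,0],[0,3.2,0],[0,3.4,0],[0,3.6,0],[0,3.7,0],[0,3.7,0]],"twist":[-0.006,-0.006,-0.006,-0.006,-0.006,-0.006,-0.006,-0.006,-0.006,-0.006]}'
python3 - <<'E'
from ov import *
rel(press.T(p,(-94.2,-4,24)),yaw=1.599)
d=shot('wrist','w21')
im=cv2.imread('pics/w21.png')[140:340,352:512]
im=cv2.resize(im,None,fx=5,fy=4,interpolation=cv2.INTER_CUBIC)[:600]
sc,off=np.array([5,4]),np.array([352,140])-.5+.125
im=cv2.convertScaleAbs(im,alpha=1.8)
box(d,im,0,0,28,40,38,26,(0,0,255),sc,off)
box(d,im,0,0,40,52,38,26,(0,255,255),sc,off)
box(d,im,0,0,52,64,38,26,(255,0,255),sc,off)
cv2.imwrite('pics/w21o.png',im)
E
```

```text
clock: 36.7
ee_pos: [0.557, 0.0121, 0.0242]
eef_rot: [-0.022, 1.57, 0.022]
ft_force: [2.2, -5.8, -0.2]
grip_width: 1.001
TCP [0.557  0.0121 0.0242] yawY 1.5989 x [ 9.e-04 -4.e-04 -1.e+00] clock 36.7 grip 1.0005992889776305 F [ 2.2 -5.8 -0.2]
dp [ 0.2  0.4 -0.8]
twist 3.1415 world -3.142
twist -0.0001 world 0.0
twist 3.1415 world -3.142
```

View pics/w21o.png

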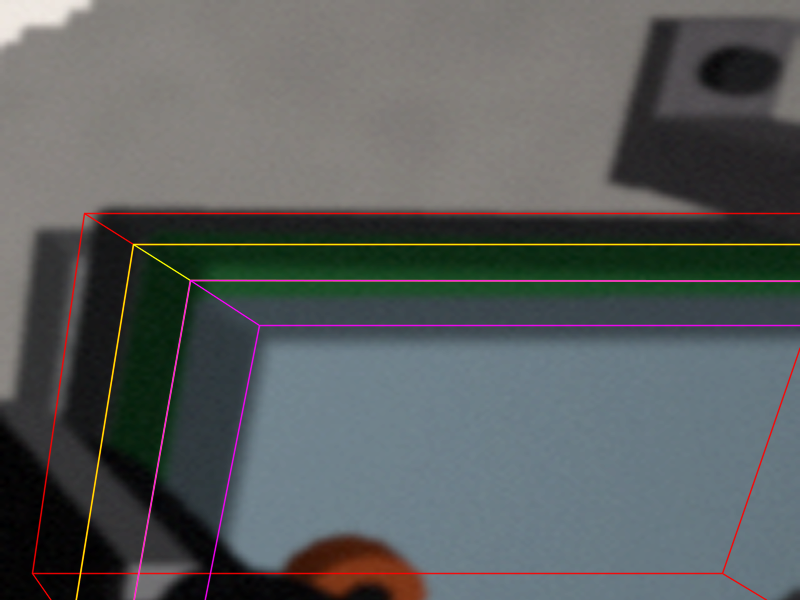

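```bash
python3 -m creep '{"fingers":[0,0,0,0,0,0,0,0,0,0],"dp":[[0,-10,0],[0,-10,45],[0,-5,52],[0,28,52],[0,28.4,45],[0,28.4,39],[0,28.4,36],[0,28.4,34.5],[0,28.4,33.5],[0,28.4,33]],"twist":[0,0,0,0,0,0,0,0,0,0]}'
python3 - <<'E'
from ov import *
rel(press.T(p,(-66,-37,24)),yaw=1.599); print(state()['torque'])
d=shot('wrist','w22')
im=cv2.imread('pics/w22.png')[90:290,312:512]
im=cv2.resize(im,None,fx=4,fy=4,interpolation=cv2.INTER_CUBIC)[:600]
sc,off=np.array([4,4]),np.array([312,90])-.5+.125
im=cv2.convertScaleAbs(im,alpha=1.5)
box(d,im,0,0,28,40,38,26,(0,0,255),sc,off)
box(d,im,0,0,40,52,38,26,(0,255,255),sc,off)
box(d,im,0,0,52,64,38,26,(255,0,255),sc,off)
cv2.imwrite('pics/w22o.png',im)
E
```

```text
clock: 38.0
ee_pos: [0.5889, 0.0416, 0.0241]
eef_rot: [-0.022, 1.57, 0.022]
ft_force: [0.6, -0.7, -0.6]
grip_width: 1.002
TCP [0.5889 0.0416 0.0241] yawY 1.5988 x [ 3.e-04 -0.e+00 -1.e+00] clock 38.0 grip 1.0017570083045786 F [ 0.6 -0.7 -0.6]
dp [ 0.1 -0.  -0.5]
twist 3.1414 world -3.141
twist -0.0002 world 0.0
twist 3.1414 world -3.141
[-0.08186493 -0.09334634 -0.01430763]
```

View pics/w22o.png

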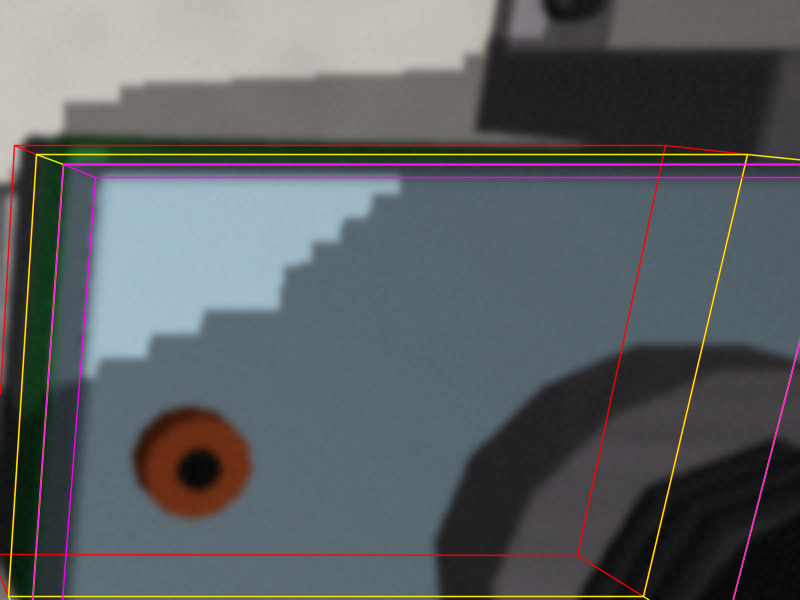

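```bash
python3 -m creep '{"fingers":[0,0,0,0,0,0,0,0,0,0],"dp":[[0,0,-0.3],[0,0,-0.5],[0,0,-0.7],[0,0,-0.9],[0,0,-1.1],[0,0,-1.3],[0,0,-1.5],[0,0,-1.6],[0,0,-1.7],[0,0,-1.7]],"twist":[0,0,0,0,0,0,0,0,0,0]}'
python3 - <<'E'
from ov import *
rel(press.T(p,(-66,-37,24)),yaw=1.599); print(state()['torque'])
d=shot('wrist','w23')
im=cv2.imread('pics/w23.png')[90:290,312:512]
im=cv2.resize(im,None,fx=4,fy=4,interpolation=cv2.INTER_CUBIC)[:600]
im=cv2.convertScaleAbs(im,alpha=1.5)
cv2.imwrite('pics/w23o.png',im)
E
```

```text
clock: 39.3
ee_pos: [0.5877, 0.0415, 0.0243]
eef_rot: [-0.022, 1.569, 0.022]
ft_force: [5.7, -3.4, -0.2]
grip_width: 0.997
TCP [0.5877 0.0415 0.0243] yawY 1.5989 x [ 1.3e-03 -2.0e-04 -1.0e+00] clock 39.3 grip 0.9972840158271851 F [ 5.7 -3.4 -0.2]
dp [0.3 0.1 0.7]
twist 3.1415 world -3.141
twist -0.0001 world 0.0
twist 3.1415 world -3.141
[-0.43453275 -0.76894705 -0.20218903]
```

View pics/w23o.png

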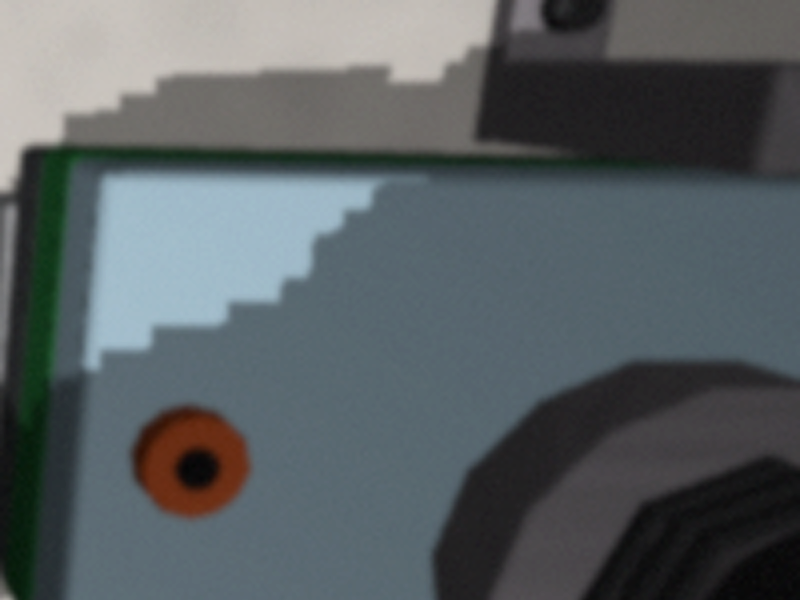

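```bash
python3 -m creep '{"fingers":[0,0,0,0,0,0,0,0,0,0],"dp":[[0,-8,6],[0,-40,6],[0,-46,-15],[0,-44,-29],[0,-36,-29],[0,-31.5,-29],[0,-29.5,-29],[0,-28.7,-29],[0,-28.2,-29],[0,-28,-29]],"twist":[0,0,0,0,0,0,0,0,0,0]}'
python3 - <<'E'
from ov import *
rel(press.T(p,(-94.2,-8,24)),yaw=1.599)
d=shot('wrist','w24')
im=cv2.imread('pics/w24.png')[140:340,352:512]
im=cv2.resize(im,None,fx=5,fy=4,interpolation=cv2.INTER_CUBIC)[:600]
im=cv2.convertScaleAbs(im,alpha=1.8)
cv2.imwrite('pics/w24o.png',im)
E
```

```text
clock: 40.6
ee_pos: [0.5605, 0.0123, 0.0244]
eef_rot: [-0.023, 1.568, 0.022]
ft_force: [3.8, -11.1, -0.1]
grip_width: 1.001
TCP [0.5605 0.0123 0.0244] yawY 1.5994 x [ 0.0026 -0.0011 -1.    ] clock 40.6 grip 1.000652977610788 F [  3.8 -11.1  -0.1]
dp [ 0.4  0.3 -0.3]
twist -3.1412 world 3.141
twist 0.0004 world -0.0
twist -3.1412 world 3.141
```

View pics/w24o.png

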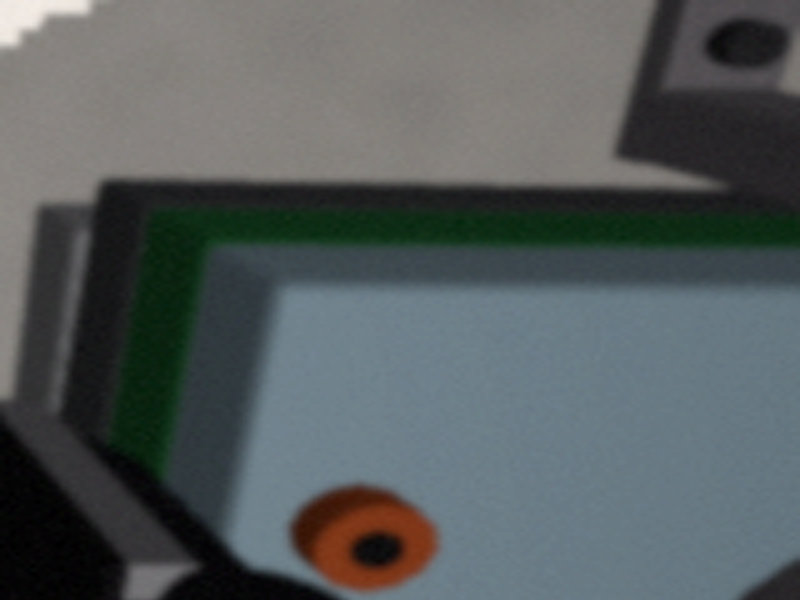

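```bash
python3 -m creep '{"fingers":[0,0,0,0,60,60,60,60,60,60],"dp":[[0,-15,0],[-60,-20,0],[-120,-20,0],[-180,-15,0],[-242,0,-5],[-300,15,-15],[-305,62,-35],[-305,100,-50],[-305,106.5,-51],[-300,106.5,-51]],"twist":[0,0,0,0,0,0,0,0,0,0]}'
python3 - <<'E'
from ov import *
rel(press.T(p,(12.5,43,260)),yaw=1.599)
shot('wrist','w25'); shot('scene','s11')
im=cv2.imread('pics/s11.png'); cv2.imwrite('pics/s11c.png',cv2.resize(im[60:280,210:360],None,fx=5,fy=2.7,interpolation=cv2.INTER_CUBIC))
E
```

```text
clock: 41.9
ee_pos: [0.5051, 0.1178, 0.3241]
eef_rot: [-0.023, 1.57, 0.023]
ft_force: [0.7, -0.2, -0.3]
grip_width: 0.767
TCP [0.5051 0.1178 0.3241] yawY 1.5998 x [ 6.e-04 -1.e-04 -1.e+00] clock 41.9 grip 0.7670867264594112 F [ 0.7 -0.2 -0.3]
dp [64.1  0.   1. ]
twist -3.1408 world 3.141
twist 0.0008 world -0.001
twist -3.1408 world 3.141
```

View pics/w25.png

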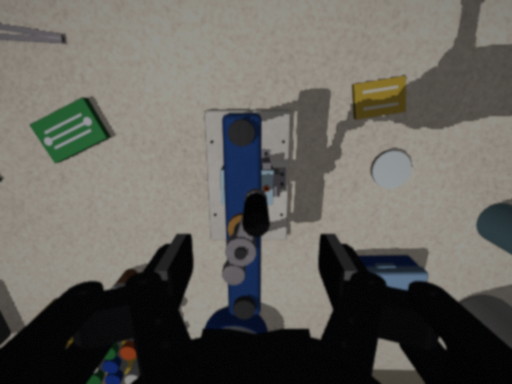

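View pics/s11c.png

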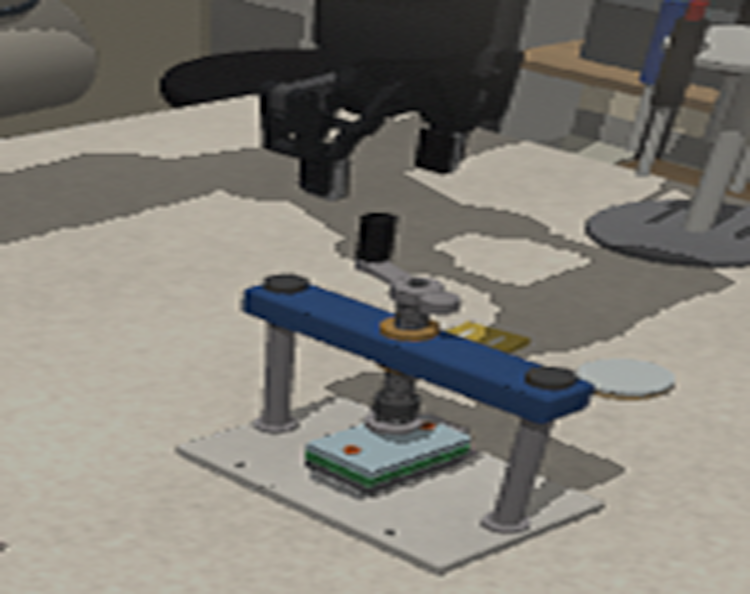

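```bash
python3 -m creep '{"fingers":[60,60,60,120,255,255,255,255,255,255],"dp":[[35,0,1],[57,0,1],[62,0,1],[62,0,1],[62,0,1],[62,0,1],[62,0,1],[62,0,1],[62,0,1],[62,0,1]],"twist":[0,0,0,0,0,0,0,0,0,0]}'
python3 - <<'E'
from ov import *
rel(press.T(p,(12.5,43,262)),yaw=1.599)
e=(state()['ee_pos'][:2]-p[:2]); c,s=np.cos(p[2]),np.sin(p[2]); q=np.array([c*e[0]+s*e[1],-s*e[0]+c*e[1]])*1000; a0=np.arctan2(q[1],q[0]); print(q,a0,np.hypot(*q))
a0=1.288
for k in range(0,30):
    a=a0-.25*k; print(k,[round(v,1) for v in (3.183*.25*k, 45*np.cos(a)-45*np.cos(a0), -(45*np.sin(a)-45*np.sin(a0)))])
d=load('s11')
for z in(74,78,82,86): print(z,[proj(d,press.T(p,(16*np.cos(t),16*np.sin(t),z)))[0].round(1) for t in (-2.3,)], proj(d,press.T(p,(0,0,z)))[0].round(1))
E
```

```text
clock: 43.25
ee_pos: [0.5062, 0.118, 0.263]
eef_rot: [-0.022, 1.569, 0.022]
ft_force: [-0.0, 0.1, 5.7]
grip_width: 0.194
TCP [0.5062 0.118  0.263 ] yawY 1.5992 x [ 1.6e-03  1.0e-04 -1.0e+00] clock 43.25 grip 0.19418275186750786 F [-0.   0.1  5.7]
dp [ 1.  -0.3 -0.1]
twist -3.1414 world 3.141
twist 0.0002 world -0.0
twist -3.1414 world 3.141
[12.75428698 42.91468406] 1.2819093972076803 44.76987764210459
0 [0.0, np.float64(0.0), np.float64(-0.0)]
1 [0.8, np.float64(10.3), np.float64(4.4)]
2 [1.6, np.float64(19.2), np.float64(11.3)]
3 [2.4, np.float64(26.1), np.float64(20.2)]
4 [3.2, np.float64(30.6), np.float64(30.4)]
5 [4.0, np.float64(32.4), np.float64(41.5)]
6 [4.8, np.float64(31.4), np.float64(52.7)]
7 [5.6, np.float64(27.7), np.float64(63.3)]
8 [6.4, np.float64(21.5), np.float64(72.6)]
9 [7.2, np.float64(13.2), np.float64(80.1)]
10 [8.0, np.float64(3.2), np.float64(85.3)]
11 [8.8, np.float64(-7.7), np.float64(87.9)]
12 [9.5, np.float64(-18.9), np.float64(87.8)]
13 [10.3, np.float64(-29.7), np.float64(84.8)]
14 [11.1, np.float64(-39.5), np.float64(79.3)]
15 [11.9, np.float64(-47.6), np.float64(71.5)]
16 [12.7, np.float64(-53.5), np.float64(62.0)]
17 [13.5, np.float64(-56.8), np.float64(51.3)]
18 [14.3, np.float64(-57.4), np.float64(40.0)]
19 [15.1, np.float64(-55.3), np.float64(29.0)]
20 [15.9, np.float64(-50.4), np.float64(18.9)]
21 [16.7, np.float64(-43.2), np.float64(10.3)]
22 [17.5, np.float64(-34.1), np.float64(3.7)]
23 [18.3, np.float64(-23.7), np.float64(-0.4)]
24 [19.1, np.float64(-12.6), np.float64(-1.8)]
25 [19.9, np.float64(-1.4), np.float64(-0.4)]
26 [20.7, np.float64(9.0), np.float64(3.7)]
27 [21.5, np.float64(18.1), np.float64(10.3)]
28 [22.3, np.float64(25.3), np.float64(18.9)]
29 [23.1, np.float64(30.1), np.float64(29.0)]
74 [array([288.3, 223.6])] [288.1 219.4]
78 [array([288.5, 222.5])] [288.2 218.3]
82 [array([288.6, 221.4])] [288.3 217.3]
86 [array([288.7, 220.3])] [288.4 216.2]
```

```bash
python3 -m creep '{"fingers":[255,255,255,255,255,255,255,255,255,255],"dp":[[0.8,10.3,4.4],[1.6,19.2,11.3],[2.4,26.1,20.2],[3.2,30.6,30.4],[4,32.4,41.5],[4.8,31.4,52.7],[5.6,27.7,63.3],[6.4,21.5,72.6],[7.2,13.2,80.1],[8,3.2,85.3]],"twist":[0,0,0,0,0,0,0,0,0,0]}'
python3 - <<'E'
from ov import *
rel(press.T(p,(12.5+3.2,43-85.3,254)),yaw=1.599)
print(state()['torque'])
shot('scene','s12')
im=cv2.imread('pics/s12.png'); cv2.imwrite('pics/s12c.png',cv2.resize(im[170:260,250:330],None,fx=9,fy=6,interpolation=cv2.INTER_CUBIC))
E
```

```text
clock: 44.5
ee_pos: [0.5914, 0.1241, 0.255]
eef_rot: [-0.022, 1.569, 0.024]
ft_force: [-4.7, 4.6, 6.6]
grip_width: 0.192
TCP [0.5914 0.1241 0.255 ] yawY 1.5995 x [ 0.0012  0.0012 -1.    ] clock 44.5 grip 0.19238539794567247 F [-4.7  4.6  6.6]
dp [ 1.  -0.7 -0.1]
twist -3.1411 world 3.141
twist 0.0005 world -0.001
twist -3.1411 world 3.141
[ 0.75297202  0.77793316 -0.03064327]
```

View pics/s12c.png

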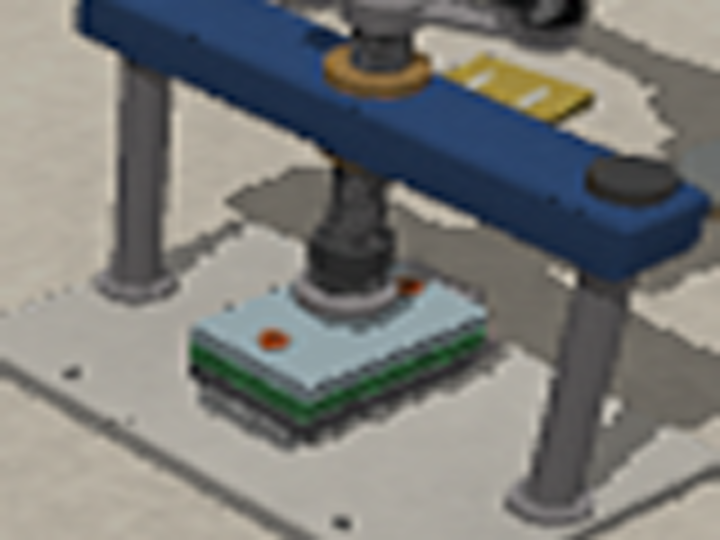

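```bash
python3 -m creep '{"fingers":[255,255,255,255,255,255,255,255,255,255],"dp":[[0.8,-10.9,2.6],[1.6,-22.1,2.5],[2.4,-32.9,-0.5],[3.2,-42.7,-6],[4,-50.8,-13.8],[4.8,-56.7,-23.3],[5.6,-60,-34],[6.4,-60.6,-45.3],[7.2,-58.5,-56.3],[8,-53.6,-66.4]],"twist":[0,0,0,0,0,0,0,0,0,0]}'
python3 - <<'E'
from ov import *
rel(press.T(p,(12.5-50.4,43-18.9,246)),yaw=1.599)
shot('scene','s13')
im=cv2.imread('pics/s13.png'); cv2.imwrite('pics/s13c.png',cv2.resize(im[170:260,250:330],None,fx=9,fy=6,interpolation=cv2.INTER_CUBIC))
E
```

```text
clock: 45.8
ee_pos: [0.5272, 0.0677, 0.2472]
eef_rot: [-0.023, 1.567, 0.021]
ft_force: [5.4, -0.3, 2.2]
grip_width: 0.191
TCP [0.5272 0.0677 0.2472] yawY 1.5987 x [ 3.6e-03 -8.0e-04 -1.0e+00] clock 45.8 grip 0.19050891944324497 F [ 5.4 -0.3  2.2]
dp [ 1.2  0.3 -0.7]
twist 3.1413 world -3.141
twist -0.0003 world 0.0
twist 3.1413 world -3.141
```

View pics/s13c.png

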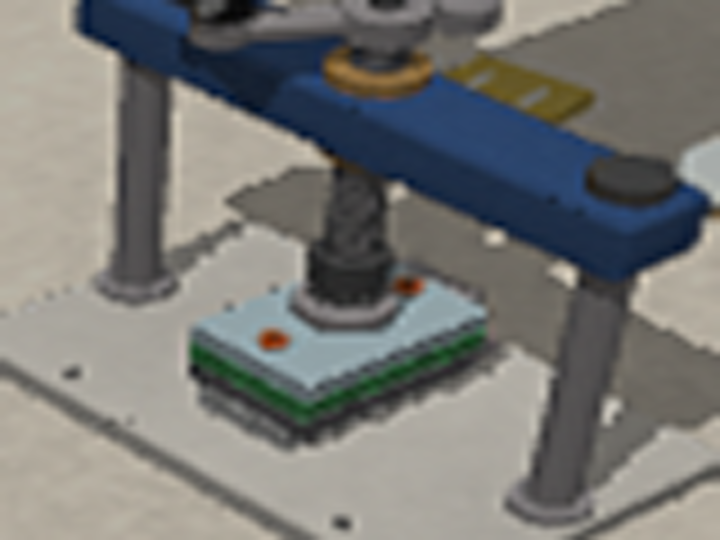

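```bash
python3 -m creep '{"fingers":[255,255,255,255,255,255,255,255,255,255],"dp":[[0.8,7.2,-8.6],[1.6,16.3,-15.2],[2.4,26.7,-19.3],[3.2,37.8,-20.7],[4,49,-19.3],[4.8,59.4,-15.2],[5.6,68.5,-8.6],[5.6,68.5,-8.6],[5.6,68.5,-8.6],[5.6,68.5,-8.6]],"twist":[0,0,0,0,0,0,0,0,0,0]}'
python3 - <<'E'
from ov import *
rel(press.T(p,(12.5+18.1,43-10.3,240)),yaw=1.599)
shot('scene','s14')
im=cv2.imread('pics/s14.png'); cv2.imwrite('pics/s14c.png',cv2.resize(im[170:260,250:330],None,fx=9,fy=6,interpolation=cv2.INTER_CUBIC))
E
```

```text
clock: 47.1
ee_pos: [0.5166, 0.137, 0.2414]
eef_rot: [-0.021, 1.568, 0.023]
ft_force: [0.8, 5.2, 7.6]
grip_width: 0.193
TCP [0.5166 0.137  0.2414] yawY 1.5993 x [ 0.0022  0.0012 -1.    ] clock 47.1 grip 0.1927815035345037 F [0.8 5.2 7.6]
dp [ 1.4 -0.8 -0.6]
twist -3.1413 world 3.141
twist 0.0003 world -0.0
twist -3.1413 world 3.141
```

View pics/s14c.png

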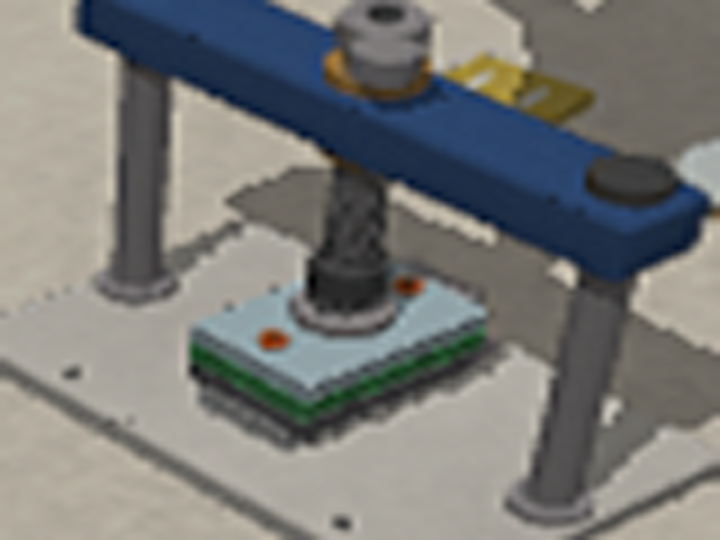

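Run:
```python
from ov import *
G=lambda f: cv2.cvtColor(cv2.imread(f'pics/{f}.png'),cv2.COLOR_BGR2GRAY).astype(np.float32)
# column profile through disc lower edge (cols 284-296)
for f in('s12','s13','s14'):
    g=G(f); 
    prof=g[205:232,286:292].mean(1); print(f,prof.round(0).astype(int).tolist())
d=load('s14')
for z in(64,66,68,70,72): print(z,proj(d,press.T(p,(-11.5,-11.5,z)))[0].round(2), proj(d,press.T(p,(0,0,z)))[0].round(2))
```

```text
s12 [64, 61, 62, 58, 57, 61, 60, 50, 40, 42, 40, 44, 49, 55, 103, 132, 102, 78, 88, 118, 152, 162, 159, 160, 159, 148, 130]
s13 [62, 58, 55, 58, 59, 55, 55, 58, 61, 53, 39, 42, 40, 39, 44, 59, 104, 133, 105, 72, 122, 165, 160, 159, 158, 146, 128]
s14 [59, 56, 58, 59, 55, 50, 54, 56, 54, 59, 62, 45, 40, 40, 41, 42, 56, 102, 132, 107, 74, 126, 164, 160, 158, 146, 128]
64 [287.75 226.29] [287.81 222.09]
66 [287.81 225.76] [287.87 221.56]
68 [287.86 225.23] [287.92 221.02]
70 [287.91 224.69] [287.97 220.49]
72 [287.96 224.15] [288.02 219.95]
```

```bash
python3 -m creep '{"fingers":[255,255,255,255,255,255,60,60,60,60],"dp":[[0.8,7.2,8.6],[1.6,12,18.7],[2.4,14.2,29.7],[3.2,13.6,40.9],[3.2,13.6,40.9],[3.2,13.6,40.9],[3.2,13.6,40.9],[3.2,13.6,40.9],[-5,13.6,40.9],[-40,13.6,40.9]],"twist":[0,0,0,0,0,0,0,0,0,0]}'
python3 - <<'E'
from ov import *
rel(press.T(p,(44.3,-8,240)),yaw=1.599)
shot('scene','s15')
g=cv2.cvtColor(cv2.imread('pics/s15.png'),cv2.COLOR_BGR2GRAY).astype(float); print(g[205:232,286:292].mean(1).round(0).astype(int).tolist())
im=cv2.imread('pics/s15.png'); cv2.imwrite('pics/s15c.png',cv2.resize(im[120:260,230:340],None,fx=7,fy=4.2,interpolation=cv2.INTER_CUBIC))
E
```

```text
clock: 48.4
ee_pos: [0.5551, 0.151, 0.2798]
eef_rot: [-0.023, 1.574, 0.022]
ft_force: [-0.7, 0.4, 0.8]
grip_width: 0.762
TCP [0.5551 0.151  0.2798] yawY 1.599 x [-3.7e-03 -6.0e-04 -1.0e+00] clock 48.4 grip 0.761516662584399 F [-0.7  0.4  0.8]
dp [39.8  0.   1.3]
twist -3.1416 world 3.142
twist 0.0 world -0.0
twist -3.1416 world 3.142
[60, 57, 57, 59, 56, 50, 53, 56, 54, 55, 67, 60, 43, 41, 40, 40, 54, 100, 134, 110, 74, 126, 166, 161, 158, 147, 129]
```

View pics/s15c.png

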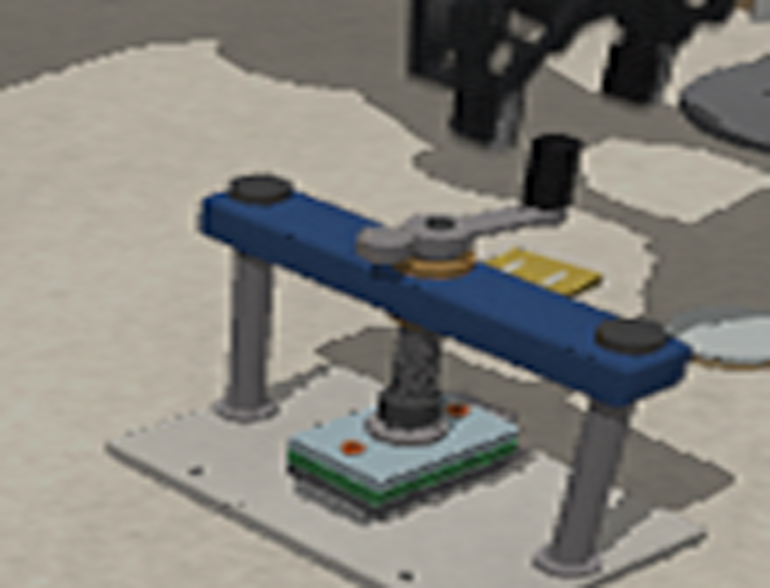

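Run:
```python
from ov import *
d=load('s15'); im=cv2.imread('pics/s15.png')[190:260,260:330]
im=cv2.resize(im,None,fx=11,fy=8.5,interpolation=cv2.INTER_CUBIC)
sc=np.array([11,8.5]);off=np.array([260,190])-.5+.5/sc
box(d,im,0,0,52,64,38,26,(255,0,255),sc,off)
box(d,im,0,0,28,40,38,26,(0,0,255),sc,off)
cv2.imwrite('pics/s15o.png',im)
```

```text
(no output)
```

View pics/s15o.png

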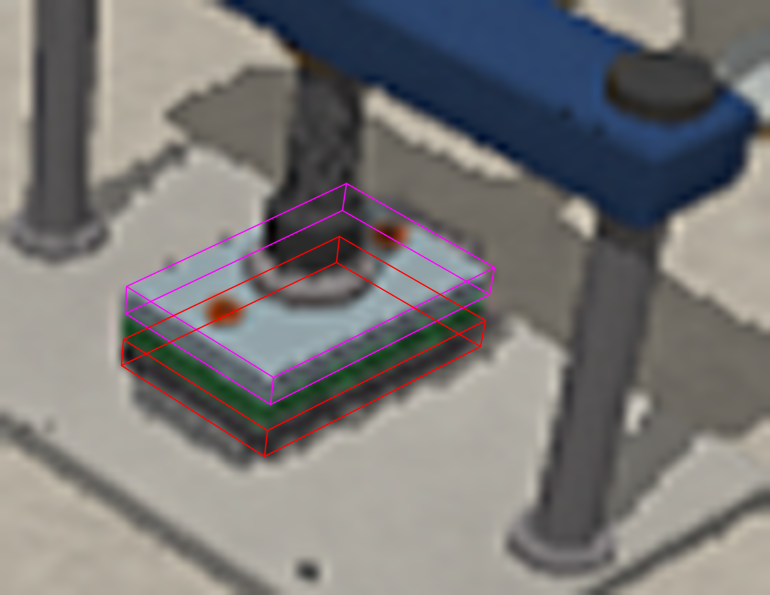

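```bash
python3 -m creep '{"fingers":[60,60,60,60,60,60,60,60,60,60],"dp":[[-30,0,0],[-45,-30,0],[-45,-90,0],[-45,-150,0],[0,-160,-10],[60,-160,-20],[110,-160,-20],[130,-160,-20],[130,-160,-20],[130,-160,-20]],"twist":[0,0,0,0,0,0,0,0,0,0]}'
python3 - <<'E'
from ov import *
rel(press.T(p,(-115,-4,112)),yaw=1.599)
d=shot('wrist','w30')
im=cv2.imread('pics/w30.png')[90:290,312:512]
im=cv2.resize(im,None,fx=4,fy=4,interpolation=cv2.INTER_CUBIC)[:600]
sc,off=np.array([4,4]),np.array([312,90])-.5+.125
im=cv2.convertScaleAbs(im,alpha=1.5)
box(d,im,0,0,28,40,38,26,(0,0,255),sc,off)
box(d,im,0,0,40,52,38,26,(0,255,255),sc,off)
box(d,im,0,0,52,64,38,26,(255,0,255),sc,off)
cv2.imwrite('pics/w30o.png',im)
E
```

```text
clock: 49.7
ee_pos: [0.5414, -0.0095, 0.1517]
eef_rot: [-0.022, 1.569, 0.022]
ft_force: [-0.2, 1.3, 0.1]
grip_width: 0.769
TCP [ 0.5414 -0.0095  0.1517] yawY 1.5991 x [ 1.6e-03 -3.0e-04 -1.0e+00] clock 49.7 grip 0.7687521718015699 F [-0.2  1.3  0.1]
dp [39.7  0.7 15.3]
twist -3.1415 world 3.142
twist 0.0001 world -0.0
twist -3.1415 world 3.142
```

View pics/w30o.png

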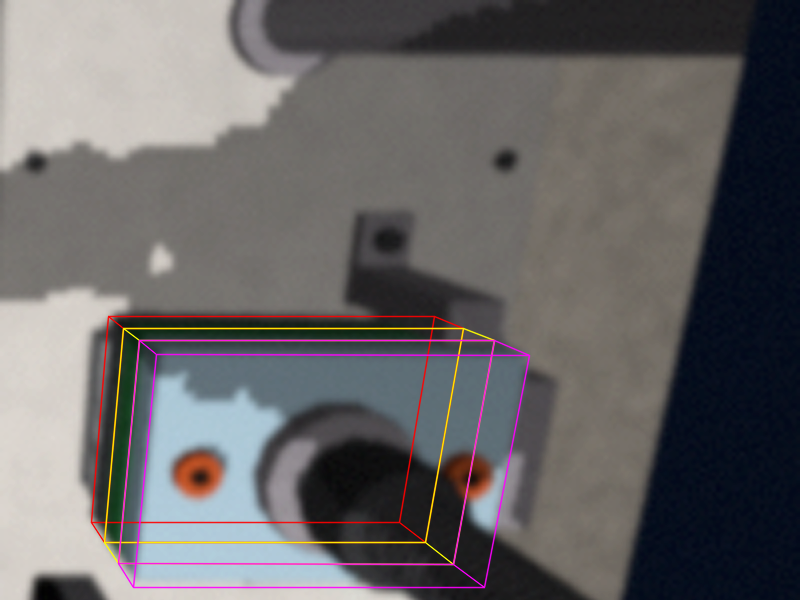

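Run:
```python
from ov import *
d=load('w30'); g=lambda u,v:((u+.5)/4-.5+312,(v+.5)/4-.5+90)
print(PF(d,g(201,477),.068),PF(d,g(472,479),.068))
print('side-stop top corner', PF(d,g(500,302),.060),PF(d,g(448,300),.060),'backstop', PF(d,g(555,377),.06))
for f,fn in(('s15','scene'),('top0','top')):pass
print(state()['ft_force'].round(1))
```

```text
[-27.6   0.9] [28.5  0.5]
side-stop top corner [32.7 36.1] [22.  36.5] backstop [47.  20.1]
[-0.4 -0.5 -0.7]
```

```bash
python3 -c "
from cell import hand_in,state
print(hand_in()); print(state()['clock'])"
```

```text
the job is handed in; nothing more can be done
None
the job is handed in; nothing more can be done
```

The flow cell is assembled and clamped in the press, and I handed the job in at about 50 s of the 72 s allowed. The hand-in reports no verdict.

**What I did**
- I used the middle-sized green plate (three lanes) as the channel plate. The larger one at top-camera pixel (300,222) and the smaller one at (343,201) were the look-alikes.
- This interface cannot tilt the gripper. I therefore placed each plate partly in from the front and pushed it home with the outside of an open finger, against the back stop and the side stop.
- I first turned the crank about 0.8 rad to clear the arm. After stacking, I wound it down another 7.75 rad or so and let go of the knob.

**Last checks**
- **Pile position:** in the last wrist picture the two ports put the cover's centre about 0.5 mm in x and 0.7 mm in y from the nest point, turned about 0.01 rad. The base and channel edges match their home outlines to about 1 mm, and the scene camera agrees. The camera calibration is only good to about 2 mm.
- **Spring:** the foot did not move over the last turn of the crank while the spindle kept going down. I estimate about 5 mm of compression, or about 40 N on the cover. This comes from the pictures, not a force reading.
- **Surroundings:** the arm was clear and touching nothing, and nothing I moved went near the spare plate, petri dish, vial, forceps or tip box.

**What went less well**
- I mistook the aluminium bed for the base plate at first. That cost a few seconds and one push against the back stop that read 43 N at the wrist, below the 60 N limit.
- The side stop was only felt at about 6 N on the second push.

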